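# Part a press-fit instrument housing with a hand wedge

### The arm

A 6-joint arm with a two-finger parallel gripper is mounted at the origin on the work surface. World frame = base frame: x ahead of the robot, y to its left, z up, the work surface at z = 0. Lengths are in m, angles in rad, forces in N, time in s.
With the tool pointing down it reaches from about 0.425 to 0.925 m from the base axis. Payload 12.5 kg.
Tool frame: the origin (TCP) lies at the centre of the arm's flange, where the gripper is bolted on; the fingertips stand 173 mm ahead of it and the grasp point (between the pads) lies 155 mm ahead of it; z points along the fingers, x is the direction in which the jaws open and shut, and the axes are right-handed (so a half turn about z gives the same grasp; the last joint's range is limited). The gripper opens to 85 mm and grips with 20 to 120 N. Pads are 22 mm wide; open, the fingers measure 114 mm over their backs; the gripper's body (76 mm by 85 mm) begins 54 mm behind the grasp point. The pads swing forward as they close: fully open they stand 13 mm farther back than shut.
Start: joints at [-1.287, 0.491, 1.559, -0, 1.092, -0.106], TCP at [0.238, -0.578, 0.405] pointing down, gripper open.
Joint ranges: [-3.1, 3.1], [-0.84, 2.19], [0.05, 2.79], [-1.13, 4.28], [0.06, 2.93], [-2.69, 2.69]. Speed limits (rad/s): [2.22, 2.22, 2.79, 3.14, 3.14, 3.14].

### API

Orientations are given as a 3x3 rotation matrix whose columns are the frame's x, y, z axes.
In Python, from station import robot gives the robot as it stands. The module is installed in compiled form; this text tells all that it offers.
- The arm moves only by the tool move_arm, never from a script. Its argument "motion" is a list of rows, each an object of numbers: "dx", "dy", "dz": the shift along the tool's x, y, z in mm; "twist": the turn about the tool's z in degrees; "claw": the opening, from -1 (shut) to 1 (fully open), so that 0 is half open. In form: [{"dx": .., "dy": .., "dz": .., "twist": .., "claw": ..}, ...]. A call has exactly 10 rows; each row is the pose to reach, as a shift and turn from the pose measured when the call began, along the tool's axes at that moment; what a row does not reach only later rows make up. A row lasts 1/10 s, in which the tool goes at most 50 mm and 8.59 degrees, less where a joint would pass 70% of its speed; a pose out of reach is approached as far as the arm can. A call with a gripper value outside its range is refused whole. The fingers move at their own pace and stop on an object; "squeeze" is the grip in N (left out, the last holds). Time passes only in rows, so rows that repeat a pose let the fingers close, or fill a call up. It gives the time, the measured TCP pose, the force and the opening at its end, in the units of the state.
- robot.read_state(): the state, without advancing time (a new reading comes with each control period).
- robot.capture(name): name is "scene" or "side" or "wrist"; returns the picture (420x560x3 uint8, red, green, blue); there is no depth.
- robot.camera_params(name): a dict with "vfov" (degrees; the focal length in pixels is half the picture's height over the tangent of half this angle, whatever the lens; pixels are square), "cx", "cy" (the principal point, pixels), "R" (3x3) and "t" (3): a world point X has camera coordinates R X + t; the wrist camera has in their place "mount" (4x4, takes a point from camera to tool coordinates, whose origin is the TCP and whose axes are the tool frame's). Camera axes: x right, y down, z forward; pixel columns grow to the right and rows downward; lengths in m; the calibration is good to about 2 mm. The wrist camera is an equidistant fisheye: a pixel r from the principal point sees the ray r / f radians off the axis. A picture is of the moment at which its call begins: read the wrist's pose just before it. camera_params takes no time and is no camera call.
- robot.close_job(): hands the job in, once; it reports no verdict.
The state is a dict: "time": time; "joints": joint angles; "qvel": joint speeds; "effort": joint torques, N m; "tcp_pos": TCP position; "tcp_rot": TCP orientation; "ft_force": force on the tool from outside, world axes, zero at the start; "wrist_torque": the same for the moment, N m; "width": opening from 0.0 (shut) to 1.0 (fully open).
Only numpy, scipy, OpenCV 4.12 (cv2) and the standard library are available. Lean on these libraries where they do the work, as an engineer would, in place of code of your own. Each camera call takes 0.05 s, during which the arm holds its last target.

### The job

Take the wedge out of its stand and part the two press-fit halves of the clamped housing: push the blade down into the pry notches at the left and right ends of the seam in turn, so that both ends finish at least 7 mm farther apart than they are now and neither end ever gets more than 4 mm ahead of the other. Use only the wedge on the loose half, never the gripper itself, then put the wedge back upright, fully down in its pocket in the stand, let go, and leave the other things on the table undisturbed.

Things in the scene. Friction and masses are not known exactly. Their poses are not given: they have to be found in the camera images.
- housing: Dark grey plastic housing, 70 (x) by 128 (y) mm, flat top 80 mm above the table, on edge in a fixed steel holder (base plate 140 x 160 x 8 mm, clamp jaw 52 mm tall at -x). Origin on the table under the middle of the seam. Seam in the plane x = 0, running along y across the top. The half at -x is clamped and never moves. x points to the loose half, z up.
- notch_left (a point): Centre of the pry notch at the seam's +y end, level with the top (z = 80 mm), 48 mm from mid-seam; does not move. Notch 32 mm long along the seam (32 to 64 mm from mid-seam, open at the outer end). Across the seam: a V from 13 mm wide at the top to 5 mm wide 4 mm down, then a 5 mm wide slot, floor 60 mm below the top; widths are for the shut seam and grow as that end opens.
- notch_right (a point): The same at the seam's -y end. In both notches the wedge goes in with its x along housing x; with its tip p mm below the housing's top it opens that end to about p/4 - 4 mm (p = 31: 3.7 mm; p = 48: 8 mm; guard meets the top at 56). The clamped half stays put, so the wedge's middle must shift from the seam plane by half the opening, towards housing +x, as it goes down. Takes some 5 to 15 N.
- gap_left (a joint): How far the loose half has moved from the clamped half at notch_left, in m: 0 shut (as at the start), at most 0.011.
- gap_right (a joint): The same at notch_right.
- stand: Wooden tool block 80 (x) by 120 (y) by 68 mm, fixed to the table, origin under its middle. A short black-handled driver stands fixed in it at x = 16, y = -38 mm, its top 112 mm above the table (18 mm thick).
- pocket (a point): Centre of the mouth of the wedge's pocket in the top of the stand (z = 68 mm). The pocket is 21 (along stand x) by 21 mm (along stand y), 62 mm deep. The point has the stand's axes.
- wedge: Hand wedge 128 mm long, 130 g, upright in the pocket, tip 12 mm above the table. Origin: middle of the tip edge; z up the tool. Steel blade 56 mm long, 16 mm wide (y), thickness (x) growing evenly from 2 mm at the tip to 16 mm. Guard 30 x 30 x 5 mm above it (56 to 61 mm from the tip) rests on the stand. Black handle 24 (x) by 20 mm (y), 61 to 128 mm from the tip. Same after a half turn.
- cover: Loose half, 35 x 128 x 66 mm, at +x of the seam: a press fit that slides only level, towards housing +x; each end moves separately against about 4 N of friction and stays where it is left. Origin on the table, under the seam at notch_left, moving with it. Axes as the housing's when both ends are equally open; it turns about z by (gap_right - gap_left) / 0.096 m.
- driver: Bystander, to be left alone: loose screwdriver lying on the table near the robot.
- tape_roll: Bystander, to be left alone: roll of tape, 64 mm across, lying flat.
- screw_jar: Bystander, to be left alone: clear jar with a grey lid, 60 mm tall.
- carton: Bystander, to be left alone: small carton 60 x 90 x 45 mm.
- pump_bottle: Bystander, to be left alone: clear pump bottle, 136 mm tall.
- brush: Bystander, to be left alone: brush lying on the table.
There are look-alikes about, which are no part of the job. Leave any green or yellow look-alike of the wedge alone.

How it is judged:
By the outcome, as a careful person would: the job done as asked, in the order asked, and still so for the second after the job is handed in, with the robot touching nothing.
It also fails if it takes over 61 s, if anything falls off the work surface, if the arm or the gripper's body presses on something with over 40 N, if the wrist force passes 120 N, or if a joint passes its speed limit or range.

## Working session

There is one attempt and no reset: what is moved stays moved. The work goes in short steps, Python scripts to look and compute and a tool call to move; the robot and the scene stay as the last step left them, time stands still between calls to the robot, and variables do not carry over. Pictures are saved under pics/ and viewed, and the job is handed in when it is done.

Besides the shell and the picture viewer there is one more tool, called after "Emit:" as a command line: name --argument value ..., lists and objects as JSON in quotes. move_arm: Moves the arm, as the interface text tells. Its arguments: {"type":"object","properties":{"motion":{"type":"array"},"squeeze":{"type":"number"}},"required":["motion"]}

```bash
mkdir -p pics; cat > h.py <<'E'
import numpy as np, cv2
from station import robot
def save(n,im): cv2.imwrite('pics/'+n+'.png',cv2.cvtColor(im,cv2.COLOR_RGB2BGR))
def proj(cam,X):
    p=robot.camera_params(cam);f=210/np.tan(np.radians(p['vfov'])/2)
    c=np.asarray(p['R'])@np.asarray(X,float)+np.asarray(p['t'])
    return np.array([p['cx']+f*c[0]/c[2],p['cy']+f*c[1]/c[2]])
def atz(cam,u,v,z):
    p=robot.camera_params(cam);f=210/np.tan(np.radians(p['vfov'])/2)
    R=np.asarray(p['R']);t=np.asarray(p['t'])
    d=R.T@np.array([(u-p['cx'])/f,(v-p['cy'])/f,1]);o=-R.T@t
    return o+d*(z-o[2])/d[2]
E
python3 - <<'E'
from h import *
s=robot.read_state(); print(s)
for c in ('scene','side','wrist'):
    save(c+'0',robot.capture(c)); print(c,robot.camera_params(c))
E
```

```text
{'time': 0.0, 'joints': array([-1.28658867e+00,  4.91549916e-01,  1.55945526e+00, -4.14268223e-06,
        1.09167921e+00, -1.05584236e-01]), 'qvel': array([-0.00150818,  0.00039811, -0.00129888,  0.00098669,  0.00056521,
        0.00025221]), 'effort': array([ 3.07073577e-03, -6.18443799e+01, -2.61590338e+01, -5.94059159e-06,
        4.12988855e-03, -4.35864592e-06]), 'tcp_pos': array([ 0.23751739, -0.57807139,  0.40413162]), 'tcp_rot': array([[ 3.79997524e-01, -9.24987452e-01, -3.09649006e-04],
       [-9.24986866e-01, -3.79997633e-01,  1.04691192e-03],
       [-1.08604628e-03, -1.11402674e-04, -9.99999404e-01]]), 'ft_force': array([-0.62239742, -0.7030113 ,  0.50631524]), 'wrist_torque': array([-0.00443092, -0.0234777 , -0.03596413]), 'width': 1.0014802431050298}
scene {'vfov': 42.566280806510505, 'cx': 281.4145199126785, 'cy': 208.62769085106004, 'R': array([[ 0.76515312,  0.64378495, -0.00903515],
       [ 0.43110702, -0.52270256, -0.73547861],
       [-0.47821275,  0.55885864, -0.6774877 ]]), 't': array([-0.46307465, -0.16374773,  1.59431749])}
side {'vfov': 42.50045455371394, 'cx': 281.43012936828774, 'cy': 197.17513364926816, 'R': array([[-0.70063558, -0.71342675, -0.01149165],
       [-0.42901001,  0.43407816, -0.79216574],
       [ 0.5701405 , -0.55008947, -0.61019783]]), 't': array([0.42925668, 0.25776054, 1.09182402])}
wrist {'vfov': 65.70646984690485, 'cx': 279.38573948797193, 'cy': 210.99406304310952, 'mount': array([[ 9.99999963e-01, -2.51528181e-04, -1.08090577e-04,
        -2.43951327e-04],
       [ 2.71461632e-04,  9.62173753e-01,  2.72436407e-01,
        -6.90566789e-02],
       [ 3.54764824e-05, -2.72436426e-01,  9.62173785e-01,
         3.14013231e-02],
       [ 0.00000000e+00,  0.00000000e+00,  0.00000000e+00,
         1.00000000e+00]])}
```

View pics/scene0.png

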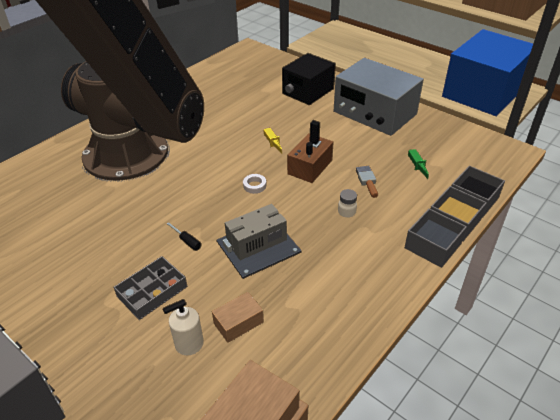

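View pics/side0.png

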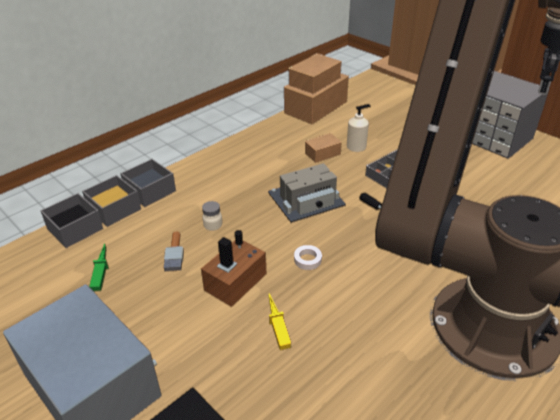

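View pics/wrist0.png

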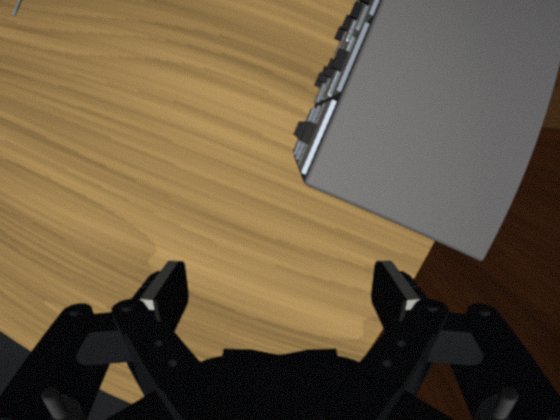

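The scene picture shows the housing at about (258,235) and the wooden stand at (310,157), with two black handles in it. A yellow look-alike lies at (272,140) and a green one at (418,163). I'll enlarge these areas.

```bash
python3 - <<'E'
import cv2,numpy as np
a=cv2.imread('pics/scene0.png');b=cv2.imread('pics/side0.png')
def c(im,x,y,w,h,k): return cv2.resize(im[y:y+h,x:x+w],None,fx=k,fy=k,interpolation=cv2.INTER_CUBIC)
cv2.imwrite('pics/c1.png',np.hstack([c(a,205,190,100,90,4),c(a,270,112,80,72,5)]))
cv2.imwrite('pics/c2.png',np.hstack([c(b,262,150,100,90,4),c(b,190,225,90,81,40/9.+0.0) if 0 else c(b,190,225,100,90,4)]))
E
```

```text
(no output)
```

View pics/c1.png

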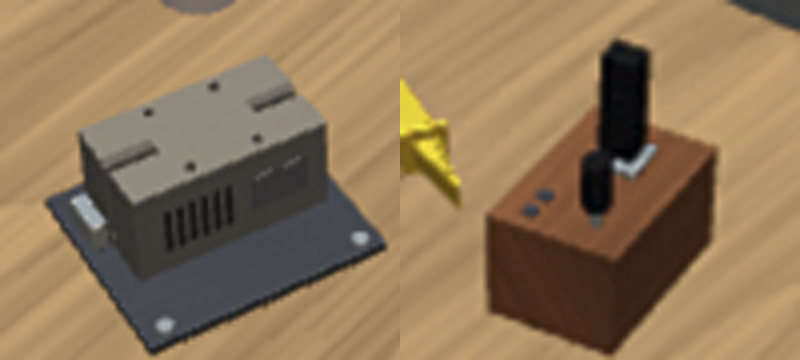

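View pics/c2.png

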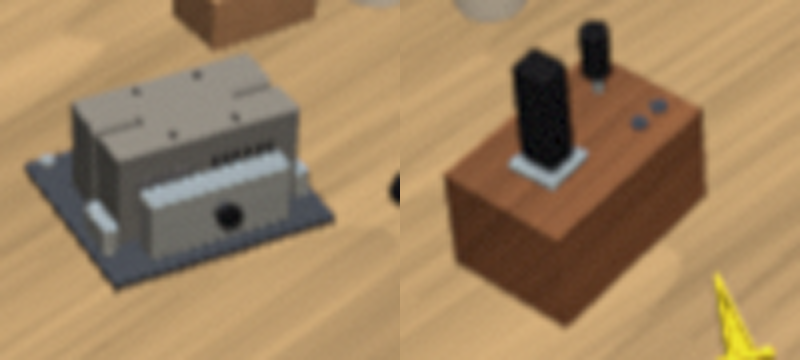

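```bash
cat > fit.py <<'E'
from h import *
from scipy.optimize import least_squares
def fit(corr,yaw0,p0):
    def r(q):
        c,s=np.cos(q[2]),np.sin(q[2]);o=[]
        for cam,X,uv in corr:
            W=[q[0]+c*X[0]-s*X[1],q[1]+s*X[0]+c*X[1],X[2]]
            o+=list(proj(cam,W)-uv)
        return np.array(o)
    S=least_squares(r,[*p0,yaw0],loss='soft_l1'); return S.x,S.fun.reshape(-1,2)
E
python3 - <<'E'
from fit import *
# stand rough
for c,u in (('scene',(287.4,155)),('scene',(312.8,164)),('scene',(333.4,142)),('scene',(309,133)),('side',(201.25,269.5)),('side',(229.5,285)),('side',(265.5,252)),('side',(242.5,240.7))): print(c,u,atz(c,*u,.068).round(3))
for c,u in (('scene',(225,223.75)),('scene',(272.5,204.25)),('scene',(286.5,220.5)),('scene',(239.5,240.75)),('side',(280,175.75)),('side',(324,163.25)),('side',(336.25,176.75)),('side',(292,190))): print(c,u,atz(c,*u,.08).round(3))
E
```

```text
scene (287.4, 155) [0.435 0.229 0.068]
scene (312.8, 164) [0.512 0.241 0.068]
scene (333.4, 142) [0.496 0.357 0.068]
scene (309, 133) [0.416 0.349 0.068]
side (201.25, 269.5) [0.486 0.359 0.068]
side (229.5, 285) [0.41  0.345 0.068]
side (265.5, 252) [0.429 0.228 0.068]
side (242.5, 240.7) [0.492 0.239 0.068]
scene (225, 223.75) [ 0.501 -0.08   0.08 ]
scene (272.5, 204.25) [0.543 0.042 0.08 ]
scene (286.5, 220.5) [0.605 0.02  0.08 ]
scene (239.5, 240.75) [ 0.565 -0.098  0.08 ]
side (280, 175.75) [0.598 0.018 0.08 ]
side (324, 163.25) [ 0.557 -0.103  0.08 ]
side (336.25, 176.75) [ 0.494 -0.079  0.08 ]
side (292, 190) [0.534 0.039 0.08 ]
```

The stand centre is at about (0.46, 0.293) with yaw +9°, and the housing is at about (0.549, -0.03) with yaw -19°. The jaw faces the robot, which agrees with -x being the clamped side. The wedge is the tall square black handle with a steel guard, at scene (312,135). The short round handle is the fixed driver. Next I'll move the wrist camera over the housing.

Emit:
move_arm --motion '[{"dx":-336,"dy":-450,"dz":0,"twist":-48.7,"claw":1},{"dx":-336,"dy":-450,"dz":0,"twist":-48.7,"claw":1},{"dx":-336,"dy":-450,"dz":0,"twist":-48.7,"claw":1},{"dx":-336,"dy":-450,"dz":0,"twist":-48.7,"claw":1},{"dx":-336,"dy":-450,"dz":0,"twist":-48.7,"claw":1},{"dx":-336,"dy":-450,"dz":0,"twist":-48.7,"claw":1},{"dx":-336,"dy":-450,"dz":0,"twist":-48.7,"claw":1},{"dx":-336,"dy":-450,"dz":0,"twist":-48.7,"claw":1},{"dx":-336,"dy":-450,"dz":0,"twist":-48.7,"claw":1},{"dx":-336,"dy":-450,"dz":0,"twist":-48.7,"claw":1}]'

```text
time: 1.15
tcp_pos: [0.4951, -0.1472, 0.4046]
tcp_rot: [[0.946, -0.325, -0.0], [-0.325, -0.946, 0.001], [-0.0, -0.001, -1.0]]
ft_force: [0.4, -0.8, 0.3]
width: 1.0
```

Emit:
move_arm --motion '[{"dx":13,"dy":-58,"dz":25,"claw":1},{"dx":13,"dy":-58,"dz":25,"claw":1},{"dx":13,"dy":-58,"dz":25,"claw":1},{"dx":13,"dy":-58,"dz":25,"claw":1},{"dx":13,"dy":-58,"dz":25,"claw":1},{"dx":13,"dy":-58,"dz":25,"claw":1},{"dx":13,"dy":-58,"dz":25,"claw":1},{"dx":13,"dy":-58,"dz":25,"claw":1},{"dx":13,"dy":-58,"dz":25,"claw":1},{"dx":13,"dy":-58,"dz":25,"claw":1}]'

```text
schema error: expected keys dx, dy, dz, twist, claw
```

```bash
cat >> h.py <<'E'
def wray(u,v):
    p=robot.camera_params('wrist');f=210/np.tan(np.radians(p['vfov'])/2)
    d=np.array([u-p['cx'],v-p['cy']]);r=np.hypot(*d);th=r/f
    return np.array([*(d/max(r,1e-9)*np.sin(th)),np.cos(th)])
def watz(s,u,v,z):
    M=np.asarray(robot.camera_params('wrist')['mount']);R=np.asarray(s['tcp_rot']);P=np.asarray(s['tcp_pos'])
    o=P+R@M[:3,3];d=R@(M[:3,:3]@wray(u,v))
    return o+d*(z-o[2])/d[2]
def wproj(s,X):
    p=robot.camera_params('wrist');f=210/np.tan(np.radians(p['vfov'])/2)
    M=np.asarray(p['mount']);R=np.asarray(s['tcp_rot']);P=np.asarray(s['tcp_pos'])
    c=M[:3,:3].T@(R.T@(np.asarray(X,float)-P)-M[:3,3]);r=np.hypot(c[0],c[1]);th=np.arctan2(r,c[2])
    return np.array([p['cx'],p['cy']])+c[:2]/r*th*f
import pickle
def snap(n):
    s=robot.read_state();im=robot.capture('wrist');save(n,im);pickle.dump({k:np.asarray(v) for k,v in s.items()},open('pics/'+n+'.pkl','wb'));print(s['tcp_pos'].round(4),s['time'],s['ft_force'].round(2),s['width'])
def load(n): return pickle.load(open('pics/'+n+'.pkl','rb'))
def crop(n,out,x,y,w,h,k):
    im=cv2.imread('pics/'+n+'.png');cv2.imwrite('pics/'+out+'.png',cv2.resize(im[y:y+h,x:x+w],None,fx=k,fy=k,interpolation=cv2.INTER_CUBIC))
E
python3 - <<'E'
from h import *
snap('w1')
E
```

```text
[ 0.4951 -0.1472  0.4046] 1.15 [ 0.39 -0.83  0.32] 0.9999649889098755
```

View pics/w1.png

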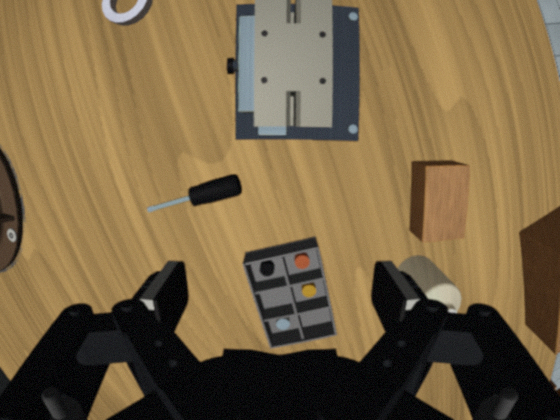

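The rows need every key. This view shows the housing top at (293,65), with the seam along the column direction.

Emit:
move_arm --motion '[{"dx":13,"dy":-58,"dz":40,"twist":0,"claw":1},{"dx":13,"dy":-58,"dz":40,"twist":0,"claw":1},{"dx":13,"dy":-58,"dz":40,"twist":0,"claw":1},{"dx":13,"dy":-58,"dz":40,"twist":0,"claw":1},{"dx":13,"dy":-58,"dz":40,"twist":0,"claw":1},{"dx":13,"dy":-58,"dz":40,"twist":0,"claw":1},{"dx":13,"dy":-58,"dz":40,"twist":0,"claw":1},{"dx":13,"dy":-58,"dz":40,"twist":0,"claw":1},{"dx":13,"dy":-58,"dz":40,"twist":0,"claw":1},{"dx":13,"dy":-58,"dz":40,"twist":0,"claw":1}]'

```text
time: 2.2
tcp_pos: [0.5285, -0.0916, 0.3649]
tcp_rot: [[0.947, -0.322, 0.001], [-0.322, -0.947, 0.002], [0.0, -0.002, -1.0]]
ft_force: [0.1, -0.5, -0.0]
width: 0.998
```

```bash
python3 - <<'E'
from h import *
snap('w2');crop('w2','w2c',200,20,200,200,3)
E
```

```text
[ 0.5285 -0.0916  0.3649] 2.2 [ 0.13 -0.46 -0.05] 0.9980926274648484
```

View pics/w2c.png

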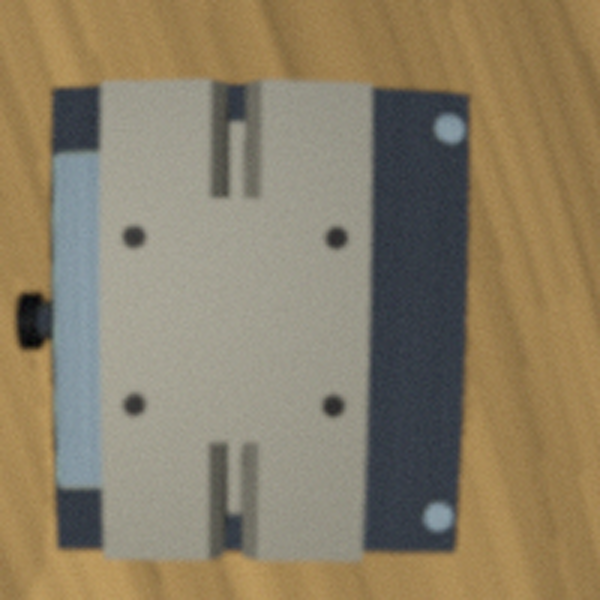

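```bash
cat > hs.py <<'E'
from h import *
from scipy.optimize import least_squares
s=load('w2')
px={(-35,64):(101,81),(35,64):(373,83),(35,-64):(364,560),(-35,-64):(105,560),
(-6.5,32):(211,197),(6.5,32):(260,197),(-6.5,-32):(210,442),(6.5,-32):(257,442),(-6.5,64):(211,81),(6.5,64):(262,81),(-6.5,-64):(210,559),(6.5,-64):(257,559)}
def f(q):
    o=[]
    c,n=np.cos(q[2]),np.sin(q[2])
    for (x,y),(u,v) in px.items():
        W=watz(s,200+u/3-.33,20+v/3-.33,.08)
        o+=[q[0]+c*x/1e3-n*y/1e3-W[0],q[1]+n*x/1e3+c*y/1e3-W[1]]
    return np.array(o)*1e3
S=least_squares(f,[.55,-.03,-.33])
print(S.x,np.degrees(S.x[2]));print(S.fun.reshape(-1,2).round(1))
E
python3 hs.py
```

```text
[ 0.54860306 -0.0288703  -0.33464219] -19.173584919540197
[[-0.1  0.1]
 [-0.1  0.3]
 [-0.3 -0.3]
 [-0.1  0.1]
 [-0.2 -0.1]
 [ 0.2 -0.3]
 [-0.2 -0. ]
 [ 0.5 -0.3]
 [ 0.3  0.7]
 [ 0.2  0.6]
 [-0.2 -0.3]
 [ 0.1 -0.5]]
```

```bash
python3 - <<'E'
from h import *
print(atz('scene',315,121.4,.14),atz('side',190+143/4,225+62/4,.14))
w=np.array([.45,.31]);
s=robot.read_state();a=np.radians(9.);y=np.array([np.sin(a),-np.cos(a)])
T=np.array([*((atz('scene',315,121.4,.14)+atz('side',190+143/4,225+62/4,.14))/2)[:2]])+.05*y
d=np.array([*T,.385])-s['tcp_pos'];print(T,s['tcp_rot'].T@d*1e3)
print(np.degrees(np.arctan2(s['tcp_rot'][1,0],s['tcp_rot'][0,0])))
E
```

```text
[0.45752351 0.31865457 0.14      ] [0.45355617 0.31202238 0.14      ]
[0.46336156 0.26595406] [-176.89672087 -317.53937651  -19.43729363]
-18.80466129379973
```

Emit:
move_arm --motion '[{"dx":-177,"dy":-317,"dz":-19,"twist":-27.8,"claw":1},{"dx":-177,"dy":-317,"dz":-19,"twist":-27.8,"claw":1},{"dx":-177,"dy":-317,"dz":-19,"twist":-27.8,"claw":1},{"dx":-177,"dy":-317,"dz":-19,"twist":-27.8,"claw":1},{"dx":-177,"dy":-317,"dz":-19,"twist":-27.8,"claw":1},{"dx":-177,"dy":-317,"dz":-19,"twist":-27.8,"claw":1},{"dx":-177,"dy":-317,"dz":-19,"twist":-27.8,"claw":1},{"dx":-177,"dy":-317,"dz":-19,"twist":-27.8,"claw":1},{"dx":-177,"dy":-317,"dz":-19,"twist":-27.8,"claw":1},{"dx":-177,"dy":-317,"dz":-19,"twist":-27.8,"claw":1}]'

```text
time: 3.25
tcp_pos: [0.4631, 0.2649, 0.3844]
tcp_rot: [[0.988, 0.157, 0.001], [0.157, -0.988, 0.002], [0.001, -0.002, -1.0]]
ft_force: [-0.1, 0.3, 0.1]
width: 1.0
```

```bash
python3 - <<'E'
from h import *
snap('w3');crop('w3','w3c',200,20,200,200,3)
E
```

```text
[0.4631 0.2649 0.3844] 3.25 [-0.11  0.28  0.11] 0.9996193455638579
```

View pics/w3.png

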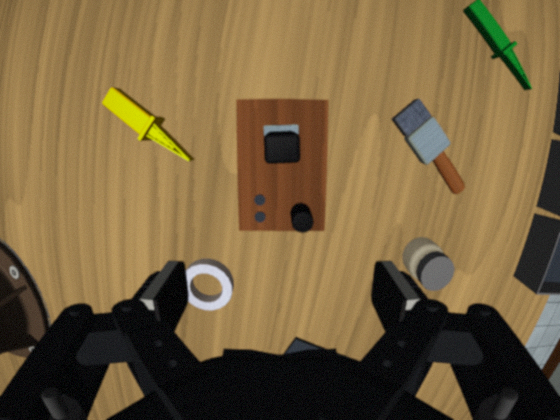

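View pics/w3c.png

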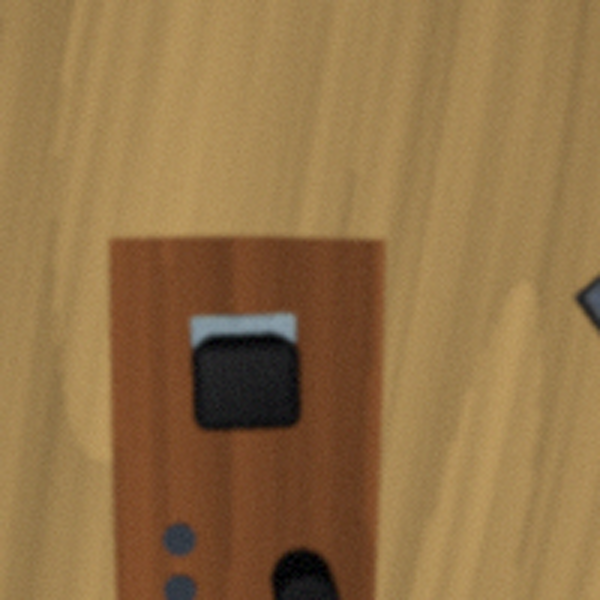

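```bash
python3 - <<'E'
from h import *
s=load('w3')
def w(u,v,z): return watz(s,200+u/3-.33,20+v/3-.33,z)
R=s['tcp_rot']
H=[w(u,v,.14) for u,v in ((195,338),(300,338),(300,430),(195,430))]
for a,b in ((0,1),(1,2)): print(np.linalg.norm(H[a]-H[b]))
h=np.mean(H,0);print('handle',h)
g1,g2=w(190,314,.073),w(297,314,.073);print('guard',np.linalg.norm(g1-g2),np.degrees(np.arctan2(*(g2-g1)[[1,0]])))
a=np.radians(9);print('guard centre',(g1+g2)/2-.015*np.array([-np.sin(a),np.cos(a),0]))
s1,s2=w(109,240,.068),w(386,240,.068);print(s1,s2,np.linalg.norm(s1-s2),np.degrees(np.arctan2(*(s2-s1)[[1,0]])))
F=lambda u,v,z:watz(s,u,v,z)
C=[F(236.5,99.5,.068),F(328,99.5,.068),F(325,230.5,.068),F(239,230.5,.068)]
print(np.mean(C,0),[np.degrees(np.arctan2(*(C[i]-C[j])[[1,0]])) for i,j in ((1,0),(2,3))], np.linalg.norm(C[0]-C[3]))
d1=C[0]-C[3];d2=C[1]-C[2];print(np.degrees(np.arctan2(-d1[0],d1[1])),np.degrees(np.arctan2(-d2[0],d2[1])))
for p in (h,(g1+g2)/2-.015*np.array([-np.sin(a),np.cos(a),0])):
    d=np.array([p[0],p[1],.105+.155])-s['tcp_pos'];print(R.T@d*1e3)
E
```

```text
0.022746972875347504
0.020265176530257934
handle [0.45685506 0.31698013 0.14      ]
guard 0.030389014917376417 9.049632561890633
guard centre [0.45635148 0.31677441 0.073     ]
[0.41219631 0.34735207 0.068     ] [0.49126895 0.36004712 0.068     ] 0.0800852455171638 9.120957966312917
[0.46109576 0.29490641 0.068     ] [np.float64(9.124384494622005), np.float64(8.967687310062251)] 0.11923857391803243
8.766547572844138 9.19720349265801
[  1.85417021 -52.17039803 124.46788884]
[  1.32456979 -52.04617806 124.46724994]
```

The wedge is at (0.4566, 0.317) with yaw 9.0°. Its handle (23x20 mm) and guard (30 mm) both measure to size, and the stand measures 80x119 mm. Now I'll descend with the jaws along the wedge's x.

Emit:
move_arm --motion '[{"dx":1.5,"dy":-52,"dz":0,"twist":0,"claw":1},{"dx":1.5,"dy":-52,"dz":0,"twist":0,"claw":1},{"dx":1.5,"dy":-52,"dz":30,"twist":0,"claw":1},{"dx":1.5,"dy":-52,"dz":70,"twist":0,"claw":1},{"dx":1.5,"dy":-52,"dz":105,"twist":0,"claw":1},{"dx":1.5,"dy":-52,"dz":125,"twist":0,"claw":1},{"dx":1.5,"dy":-52,"dz":125,"twist":0,"claw":1},{"dx":1.5,"dy":-52,"dz":125,"twist":0,"claw":1},{"dx":1.5,"dy":-52,"dz":125,"twist":0,"claw":1},{"dx":1.5,"dy":-52,"dz":125,"twist":0,"claw":1}]'

```text
time: 4.3
tcp_pos: [0.4571, 0.3161, 0.2608]
tcp_rot: [[0.988, 0.155, 0.002], [0.155, -0.988, 0.003], [0.003, -0.002, -1.0]]
ft_force: [-0.3, 0.0, 0.0]
width: 1.002
```

```bash
python3 - <<'E'
from h import *
snap('w4')
E
```

```text
[0.4571 0.3161 0.2608] 4.3 [-0.28  0.03  0.  ] 1.0018567038773076
```

View pics/w4.png

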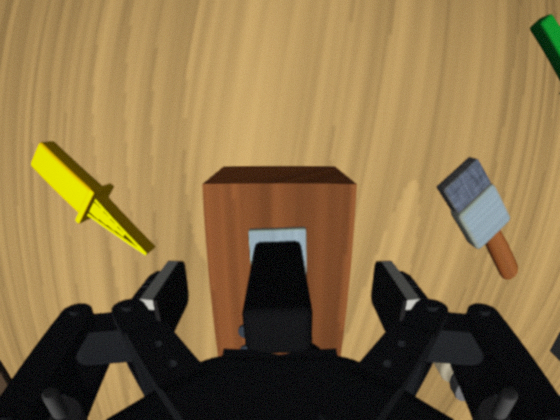

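The handle (column 278) sits between the pads (187 and 373). I'll close the jaws on it.

Emit:
move_arm --motion '[{"dx":0,"dy":0,"dz":0,"twist":0,"claw":-1},{"dx":0,"dy":0,"dz":0,"twist":0,"claw":-1},{"dx":0,"dy":0,"dz":0,"twist":0,"claw":-1},{"dx":0,"dy":0,"dz":0,"twist":0,"claw":-1},{"dx":0,"dy":0,"dz":0,"twist":0,"claw":-1},{"dx":0,"dy":0,"dz":0,"twist":0,"claw":-1},{"dx":0,"dy":0,"dz":0,"twist":0,"claw":-1},{"dx":0,"dy":0,"dz":0,"twist":0,"claw":-1},{"dx":0,"dy":0,"dz":0,"twist":0,"claw":-1},{"dx":0,"dy":0,"dz":0,"twist":0,"claw":-1}]' --squeeze 100

```text
time: 5.35
tcp_pos: [0.457, 0.3162, 0.2609]
tcp_rot: [[0.988, 0.156, 0.003], [0.156, -0.988, 0.003], [0.003, -0.002, -1.0]]
ft_force: [-0.3, -1.2, 5.3]
width: 0.268
```

```bash
python3 - <<'E'
from h import *
snap('w5');crop('w5','w5c',180,130,200,200,3)
s=load('w5');print(s['tcp_rot'],s['tcp_pos'],s['wrist_torque'])
E
```

```text
[0.457  0.3162 0.2609] 5.35 [-0.32 -1.21  5.33] 0.2676047870638173
[[ 0.98782987  0.1555179   0.00251562]
 [ 0.15551059 -0.98783002  0.00288106]
 [ 0.00293306 -0.00245479 -0.99999269]] [0.45697911 0.31624076 0.26089231] [-0.07141333  0.30896806 -0.01636068]
```

View pics/w5c.png

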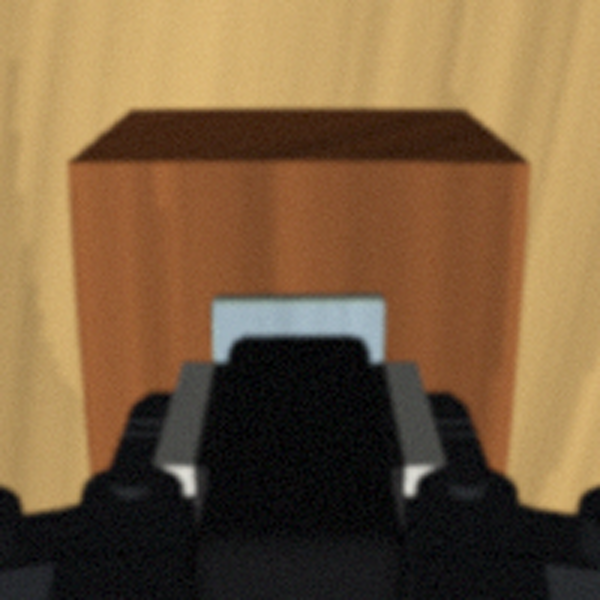

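The grip is good: opening 0.268 (about 23 mm), handle centred. I'll lift straight up, then carry it towards the left notch.

Emit:
move_arm --motion '[{"dx":0,"dy":0,"dz":-15,"twist":0,"claw":-1},{"dx":0,"dy":0,"dz":-35,"twist":0,"claw":-1},{"dx":0,"dy":0,"dz":-60,"twist":0,"claw":-1},{"dx":0,"dy":0,"dz":-100,"twist":0,"claw":-1},{"dx":0,"dy":0,"dz":-140,"twist":0,"claw":-1},{"dx":4,"dy":23,"dz":-140,"twist":4,"claw":-1},{"dx":12,"dy":68,"dz":-140,"twist":10,"claw":-1},{"dx":20,"dy":113,"dz":-140,"twist":17,"claw":-1},{"dx":30,"dy":160,"dz":-140,"twist":23,"claw":-1},{"dx":39,"dy":208,"dz":-140,"twist":28,"claw":-1}]'

```text
time: 6.4
tcp_pos: [0.5278, 0.1148, 0.4003]
tcp_rot: [[0.944, -0.33, 0.002], [-0.33, -0.944, 0.003], [0.001, -0.003, -1.0]]
ft_force: [0.8, 0.8, -2.1]
width: 0.269
```

```bash
cat > tgt.py <<'E'
from h import *
H=np.array([0.5486,-0.0289]);A=np.radians(-19.17)
ex=np.array([np.cos(A),np.sin(A)]);ey=np.array([-np.sin(A),np.cos(A)])
TIP=np.array([0,-.0007,.2489])
def rep(hx,hy,p):
    """moves to put tip at housing (hx,hy) mm, p mm below top"""
    s=robot.read_state();R=s['tcp_rot'];P=s['tcp_pos']
    t=P+R@TIP
    q=[(t[:2]-H)@ex*1e3,(t[:2]-H)@ey*1e3,80-t[2]*1e3]
    yaw=np.degrees(np.arctan2(R[1,0],R[0,0]))
    W=np.array([*(H+ex*hx/1e3+ey*hy/1e3),.08-p/1e3])
    print('t',s['time'],'tip in housing x,y,p:',np.round(q,1),'yaw',round(yaw,2),'tilt',R[:,2].round(4),'ft',s['ft_force'].round(1),'tq',s['wrist_torque'].round(2),'w',round(s['width'],3))
    print('move',np.round(R.T@(W-t)*1e3,1),'twist',round(yaw+19.17,2))
E
python3 - <<'E'
from tgt import *
snap('w6'); rep(0,48,-15)
E
```

```text
[0.5278 0.1148 0.4003] 6.4 [ 0.76  0.82 -2.08] 0.26931438225640875
t 6.45 tip in housing x,y,p: [-62.4 125.7 -71.2] yaw -19.73 tilt [ 0.0031  0.001  -1.    ] ft [ 3.2 -4.7 -1.8] tq [-0.24 -0.08  0.02] w 0.266
move [63.1 77.2 56.3] twist -0.56
```

View pics/w6.png

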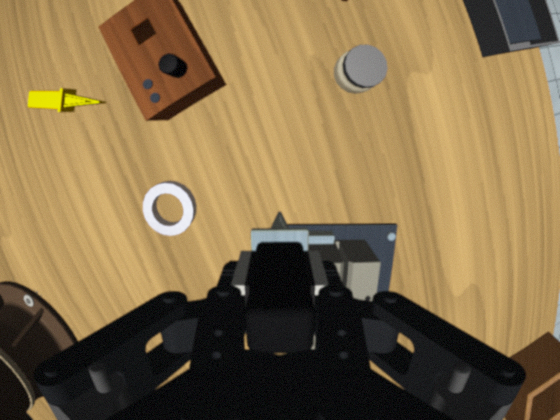

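```bash
python3 - <<'E'
from tgt import *
s=load('w6')
for y in (-.0087,.0073): print(wproj(s,s['tcp_pos']+s['tcp_rot']@np.array([0,y,.2489])))
crop('w6','w6c',200,180,160,120,5)
E
```

```text
[279.66099715 209.55317508]
[279.66156758 231.30855151]
```

View pics/w6c.png

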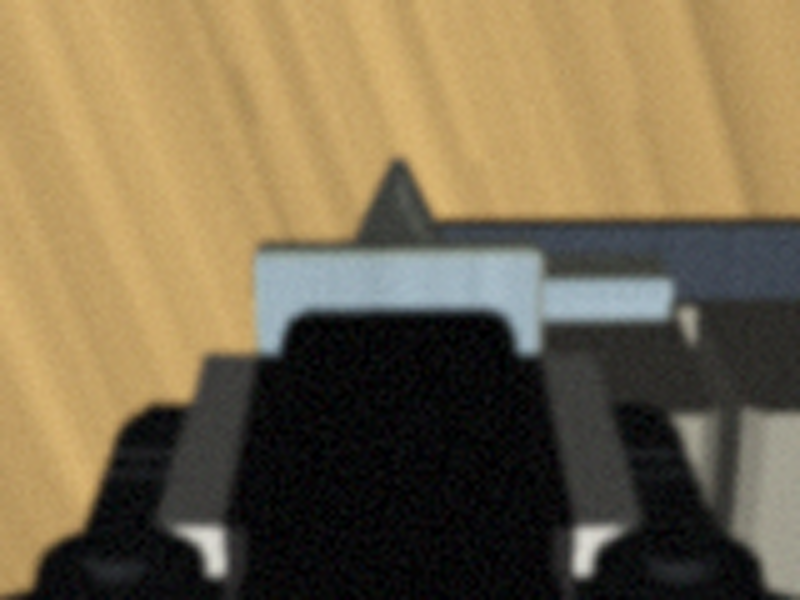

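Emit:
move_arm --motion '[{"dx":63,"dy":77,"dz":0,"twist":-0.5,"claw":-1},{"dx":63,"dy":77,"dz":0,"twist":-0.5,"claw":-1},{"dx":63,"dy":77,"dz":20,"twist":-0.5,"claw":-1},{"dx":63,"dy":77,"dz":40,"twist":-0.5,"claw":-1},{"dx":63,"dy":77,"dz":56,"twist":-0.5,"claw":-1},{"dx":63,"dy":77,"dz":56,"twist":-0.5,"claw":-1},{"dx":63,"dy":77,"dz":56,"twist":-0.5,"claw":-1},{"dx":63,"dy":77,"dz":56,"twist":-0.5,"claw":-1},{"dx":63,"dy":77,"dz":56,"twist":-0.5,"claw":-1},{"dx":63,"dy":77,"dz":56,"twist":-0.5,"claw":-1}]'

```text
time: 7.45
tcp_pos: [0.5634, 0.0159, 0.3448]
tcp_rot: [[0.944, -0.329, 0.004], [-0.329, -0.944, 0.001], [0.004, -0.002, -1.0]]
ft_force: [-0.0, 0.3, -1.0]
width: 0.259
```

```bash
python3 - <<'E'
from tgt import *
rep(0,48,2)
for c in ('scene','side'): save(c+'1',robot.capture(c))
snap('w7')
crop('scene1','s1c',205,170,110,80,7);crop('side1','d1c',250,120,110,80,7);crop('w7','w7c',200,160,160,120,5)
E
```

```text
t 7.45 tip in housing x,y,p: [  0.2  48.4 -15.9] yaw -19.21 tilt [ 4.2e-03  9.0e-04 -1.0e+00] ft [-0.   0.3 -1. ] tq [ 0.01 -0.01  0.04] w 0.259
move [-0.2  0.5 17.9] twist -0.04
[0.5634 0.0159 0.3446] 7.55 [ 0.02 -0.11 -1.68] 0.2654596734020765
```

View pics/s1c.png

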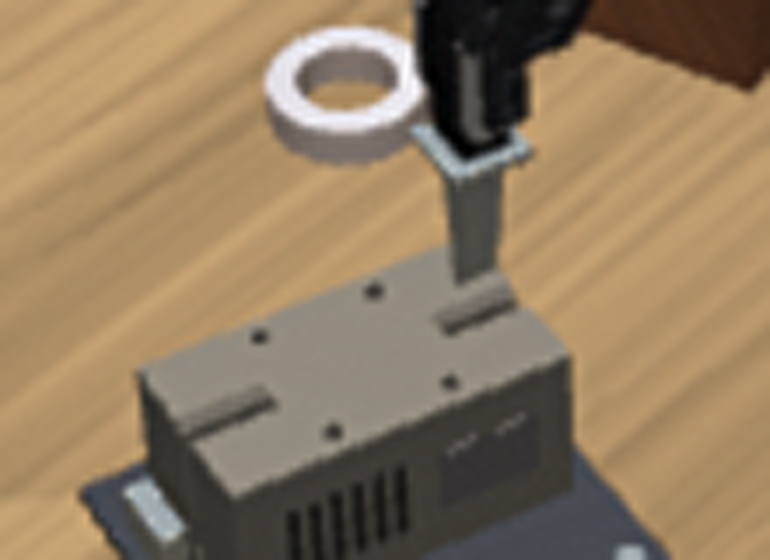

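View pics/d1c.png

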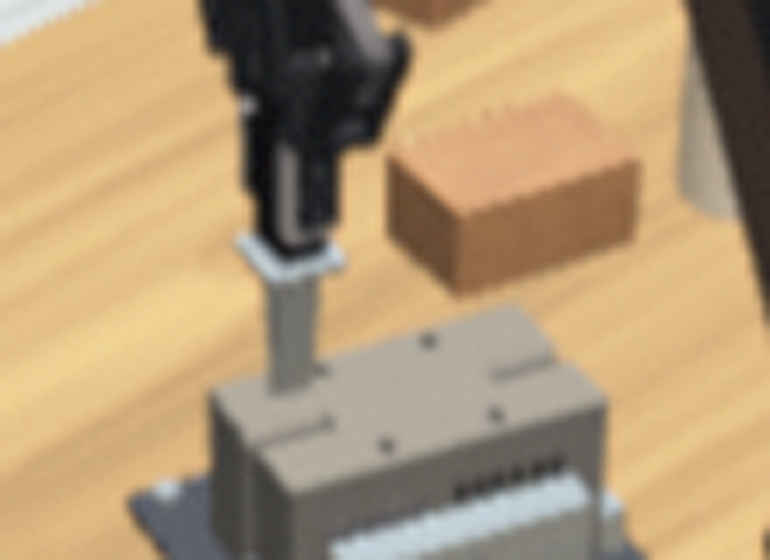

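View pics/w7c.png

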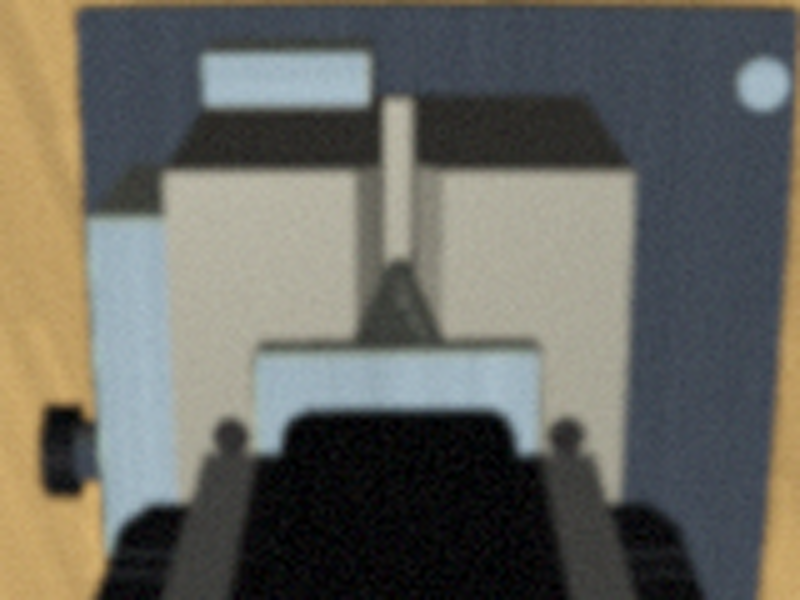

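The wrist view shows the tip at column 399 of the crop, in the middle of the notch (358 to 441). The computed offset agrees at 0.2 mm. Now I'll press the left end down to p = 28, for a gap of about 3 mm.

Emit:
move_arm --motion '[{"dx":-0.2,"dy":0,"dz":15,"twist":0,"claw":-1},{"dx":-0.3,"dy":0,"dz":30,"twist":0,"claw":-1},{"dx":0,"dy":0,"dz":34,"twist":0,"claw":-1},{"dx":0.3,"dy":0,"dz":37,"twist":0,"claw":-1},{"dx":0.7,"dy":0,"dz":40,"twist":0,"claw":-1},{"dx":0.9,"dy":0,"dz":42,"twist":0,"claw":-1},{"dx":1.1,"dy":0,"dz":44,"twist":0,"claw":-1},{"dx":1.1,"dy":0,"dz":44,"twist":0,"claw":-1},{"dx":1.1,"dy":0,"dz":44,"twist":0,"claw":-1},{"dx":1.1,"dy":0,"dz":44,"twist":0,"claw":-1}]'

```text
time: 8.6
tcp_pos: [0.5647, 0.0155, 0.3005]
tcp_rot: [[0.944, -0.329, 0.004], [-0.329, -0.944, 0.001], [0.004, -0.002, -1.0]]
ft_force: [1.2, -0.0, 0.9]
width: 0.267
```

```bash
python3 - <<'E'
from tgt import *
rep(0,48,-15)
snap('w8')
crop('w8','w8c',200,100,160,150,4)
E
```

```text
t 8.6 tip in housing x,y,p: [ 1.5 48.5 28.4] yaw -19.22 tilt [ 4.2e-03  9.0e-04 -1.0e+00] ft [ 1.2 -0.   0.9] tq [-0.02 -0.32 -0.08] w 0.267
move [ -1.3   0.4 -43.4] twist -0.05
[0.5647 0.0155 0.3005] 8.6 [ 1.24 -0.04  0.92] 0.26695230787640534
```

View pics/w8c.png

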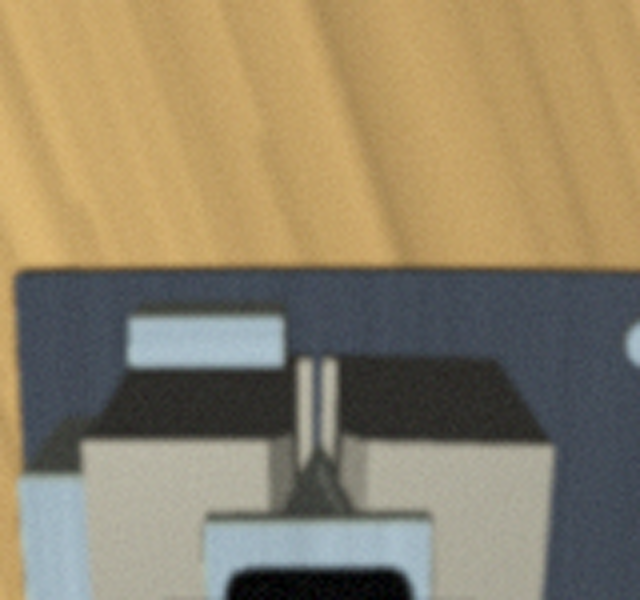

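```bash
python3 - <<'E'
from tgt import *
s=load('w8')
def w(u,v,z=.08):
    X=watz(s,200+u/4-.37,100+v/4-.37,z); return np.round([(X[:2]-H)@ex*1e3,(X[:2]-H)@ey*1e3],1)
for n,u,v in (('cl outer',82,440),('notch L',270,438),('notch R',367,440),('loose outer',554,443)): print(n,w(u,v))
print('guardtop',w(206,516,.08-.0284+.061),w(433,516,.08-.0284+.061))
print('floor',w(313,358,.02),w(323,358,.02),w(297,358,.02),w(338,358,.02))
E
```

```text
cl outer [-34.9  64.4]
notch L [-6.2 64.6]
notch R [ 8.5 64.2]
loose outer [37.1 63.7]
guardtop [-13.3  63.3] [15.6 63.2]
floor [ 0.3 64.3] [ 2.2 64.3] [-2.9 64.3] [ 5.2 64.3]
```

```bash
python3 - <<'E'
from tgt import *
f=325.2
# guard far edge columns (full px), row
for n,(l,r,v) in {'w5':(180+212/3,180+385/3,130+297/3),'w6':(200+257/5,200+542/5,180+247/5),'w7':(200+257/5,200+540/5,160+345/5),'w8':(200+205.5/4,200+433/4,100+516/4)}.items():
    a=wray(l,v);b=wray(r,v)
    # depth such that x sep=30mm
    a/=a[2];b/=b[2];z=.030/(b[0]-a[0])
    M=np.asarray(robot.camera_params('wrist')['mount']);p=M[:3,:3]@(a*z)+M[:3,3];q=M[:3,:3]@(b*z)+M[:3,3]
    print(n,p.round(4),q.round(4),'tip depth est',p[2]+.061)
E
```

```text
w5 [-0.0151 -0.0143  0.191 ] [ 0.0149 -0.0143  0.191 ] tip depth est 0.2520320714268126
w6 [-0.0149 -0.0135  0.1928] [ 0.0151 -0.0135  0.1928] tip depth est 0.2538439042628029
w7 [-0.015  -0.0133  0.1941] [ 0.015  -0.0133  0.1941] tip depth est 0.2550563339944045
w8 [-0.015  -0.0135  0.1933] [ 0.015  -0.0135  0.1933] tip depth est 0.25426572772545314
```

The left end measures about 2.0 mm open: the loose half's outer edge is at 37.1 and its notch edge at 8.5. That is slightly under the formula, and the wedge has not slipped. I'll use measured gaps from here. Next is the right notch.

Emit:
move_arm --motion '[{"dx":-0.8,"dy":0,"dz":-15,"twist":0,"claw":-1},{"dx":-1.3,"dy":0,"dz":-45,"twist":0,"claw":-1},{"dx":-1.3,"dy":40,"dz":-48,"twist":0,"claw":-1},{"dx":-1.3,"dy":80,"dz":-48,"twist":0,"claw":-1},{"dx":-1.3,"dy":96.5,"dz":-48,"twist":0,"claw":-1},{"dx":-1.3,"dy":96.5,"dz":-40,"twist":0,"claw":-1},{"dx":-1.3,"dy":96.5,"dz":-35,"twist":0,"claw":-1},{"dx":-1.3,"dy":96.5,"dz":-35,"twist":0,"claw":-1},{"dx":-1.3,"dy":96.5,"dz":-35,"twist":0,"claw":-1},{"dx":-1.3,"dy":96.5,"dz":-35,"twist":0,"claw":-1}]'

```text
time: 9.65
tcp_pos: [0.5318, -0.0746, 0.3352]
tcp_rot: [[0.945, -0.328, 0.004], [-0.328, -0.945, 0.001], [0.003, -0.002, -1.0]]
ft_force: [0.0, -0.7, -1.6]
width: 0.272
```

```bash
python3 - <<'E'
from tgt import *
rep(0,-48,0)
snap('w9')
crop('w9','w9c',200,20,160,230,3)
E
```

```text
t 9.65 tip in housing x,y,p: [ -0.1 -47.4  -6.3] yaw -19.16 tilt [ 0.004  0.001 -1.   ] ft [ 0.  -0.7 -1.6] tq [-0.01 -0.01 -0.01] w 0.272
move [0.1 0.6 6.3] twist 0.01
[ 0.5318 -0.0746  0.3352] 9.65 [ 0.01 -0.74 -1.58] 0.27227542918870995
```

View pics/w9c.png

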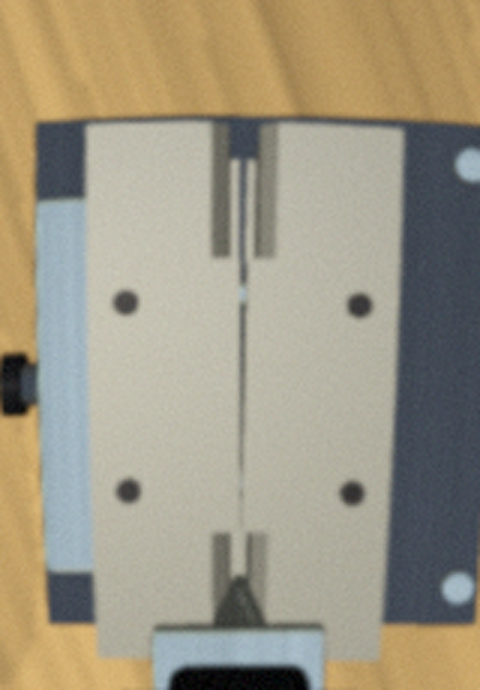

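```bash
cat > gap.py <<'E'
from tgt import *
def pts(n,x0,y0,k,L):
    s=load(n)
    for u,v in L:
        X=watz(s,x0+(u+.5)/k-.5,y0+(v+.5)/k-.5,.08); print((u,v),np.round([(X[:2]-H)@ex*1e3,(X[:2]-H)@ey*1e3],2))
E
python3 - <<'E'
from gap import *
pts('w9',200,20,3,[(85,124),(212,124),(278,124),(404,127),(212,257),(276,257),(396,300),(360,305),(352,493),(125,302),(128,490),(382,640),(98,640),(212,535),(266,535)])
E
```

```text
(85, 124) [-35.26  64.02]
(212, 124) [-6.36 63.2 ]
(278, 124) [ 8.53 63.23]
(404, 127) [37.3  63.46]
(212, 257) [-6.37 32.17]
(276, 257) [ 8.09 32.18]
(396, 300) [35.62 22.8 ]
(360, 305) [27.3  21.43]
(352, 493) [ 26.24 -22.5 ]
(125, 302) [-26.21  22.09]
(128, 490) [-26.29 -21.75]
(382, 640) [ 34.81 -59.08]
(98, 640) [-34.84 -58.98]
(212, 535) [ -6.65 -32.65]
(266, 535) [  6.09 -32.67]
```

Left gap is about 1.9 mm and the right is still shut. I'll press the right end to p = 36, for about 4 to 5 mm.

Emit:
move_arm --motion '[{"dx":0,"dy":0.6,"dz":20,"twist":0,"claw":-1},{"dx":0.4,"dy":0.6,"dz":26,"twist":0,"claw":-1},{"dx":0.9,"dy":0.6,"dz":30,"twist":0,"claw":-1},{"dx":1.4,"dy":0.6,"dz":34,"twist":0,"claw":-1},{"dx":1.9,"dy":0.6,"dz":38,"twist":0,"claw":-1},{"dx":2.5,"dy":0.6,"dz":42.5,"twist":0,"claw":-1},{"dx":2.5,"dy":0.6,"dz":42.5,"twist":0,"claw":-1},{"dx":2.5,"dy":0.6,"dz":42.5,"twist":0,"claw":-1},{"dx":2.5,"dy":0.6,"dz":42.5,"twist":0,"claw":-1},{"dx":2.5,"dy":0.6,"dz":42.5,"twist":0,"claw":-1}]'

```text
time: 10.7
tcp_pos: [0.534, -0.076, 0.2927]
tcp_rot: [[0.945, -0.328, 0.004], [-0.328, -0.945, 0.001], [0.003, -0.002, -1.0]]
ft_force: [-2.4, 0.1, -2.5]
width: 0.268
```

```bash
python3 - <<'E'
from tgt import *
rep(0,48,-8)
snap('w10')
crop('w10','w10c',200,0,160,230,3)
E
```

```text
t 10.7 tip in housing x,y,p: [  2.5 -48.   36.1] yaw -19.17 tilt [ 0.0038  0.001  -1.    ] ft [-2.4  0.1 -2.5] tq [0.12 0.31 0.  ] w 0.268
move [ -2.3 -96.1 -43.9] twist 0.0
[ 0.534  -0.076   0.2927] 10.7 [-2.42  0.09 -2.45] 0.2680940777833395
```

View pics/w10c.png

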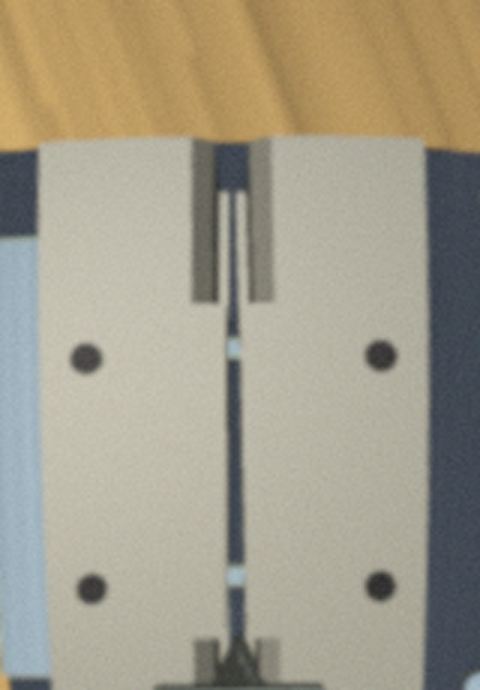

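```bash
python3 - <<'E'
from gap import *
pts('w10',200,0,3,[(192,138),(275,138),(192,302),(274,302),(86,358),(381,356),(91,588),(380,586),(194,638),(280,638),(225,430),(243,430),(227,600),(246,600)])
E
```

```text
(192, 138) [-6.45 63.49]
(275, 138) [ 8.76 63.47]
(192, 302) [-6.44 32.18]
(274, 302) [ 8.56 32.16]
(86, 358) [-26.14  22.12]
(381, 356) [28.41 22.42]
(91, 588) [-26.31 -21.72]
(380, 586) [ 29.24 -21.38]
(194, 638) [ -6.57 -31.73]
(280, 638) [ 10.08 -31.75]
(225, 430) [-0.44  8.29]
(243, 430) [2.89 8.28]
(227, 600) [ -0.16 -24.17]
(246, 600) [  3.48 -24.17]
```

Right gap is about 3.7 mm and left about 1.9 mm, so each gap comes out near p/4 - 5.1. Back to the left notch.

Emit:
move_arm --motion '[{"dx":-0.8,"dy":0,"dz":-15,"twist":0,"claw":-1},{"dx":-1.5,"dy":0,"dz":-48,"twist":0,"claw":-1},{"dx":-1.5,"dy":-40,"dz":-48,"twist":0,"claw":-1},{"dx":-1.5,"dy":-80,"dz":-48,"twist":0,"claw":-1},{"dx":-1.5,"dy":-96,"dz":-48,"twist":0,"claw":-1},{"dx":-1.5,"dy":-96,"dz":-48,"twist":0,"claw":-1},{"dx":-1.5,"dy":-96,"dz":-40,"twist":0,"claw":-1},{"dx":-1.5,"dy":-96,"dz":-40,"twist":0,"claw":-1},{"dx":-1.5,"dy":-96,"dz":-40,"twist":0,"claw":-1},{"dx":-1.5,"dy":-96,"dz":-40,"twist":0,"claw":-1}]'

```text
time: 11.75
tcp_pos: [0.5639, 0.0144, 0.333]
tcp_rot: [[0.944, -0.329, 0.004], [-0.329, -0.944, 0.001], [0.003, -0.002, -1.0]]
ft_force: [0.1, 0.1, -0.9]
width: 0.266
```

```bash
python3 - <<'E'
from tgt import *
rep(3.5,48,46)
snap('w11')
crop('w11','w11c',200,120,160,130,5)
E
```

```text
t 11.75 tip in housing x,y,p: [ 1.  47.1 -4.1] yaw -19.23 tilt [ 0.0037  0.001  -1.    ] ft [ 0.1  0.1 -0.9] tq [-0.01 -0.06  0.01] w 0.266
move [ 2.3 -0.8 50.1] twist -0.06
[0.5639 0.0144 0.333 ] 11.75 [ 0.14  0.06 -0.89] 0.2658652977630972
```

View pics/w11c.png

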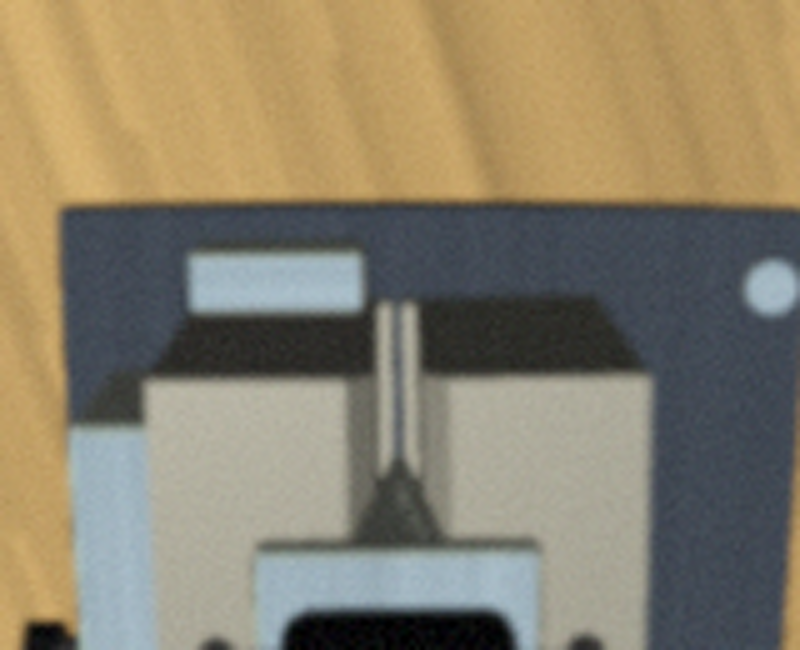

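Emit:
move_arm --motion '[{"dx":-0.1,"dy":-0.5,"dz":26,"twist":0,"claw":-1},{"dx":0.4,"dy":-0.8,"dz":30,"twist":0,"claw":-1},{"dx":0.8,"dy":-0.8,"dz":34,"twist":0,"claw":-1},{"dx":1.2,"dy":-0.8,"dz":38,"twist":0,"claw":-1},{"dx":1.6,"dy":-0.8,"dz":42,"twist":0,"claw":-1},{"dx":2.0,"dy":-0.8,"dz":46,"twist":0,"claw":-1},{"dx":2.3,"dy":-0.8,"dz":50,"twist":0,"claw":-1},{"dx":2.3,"dy":-0.8,"dz":50,"twist":0,"claw":-1},{"dx":2.3,"dy":-0.8,"dz":50,"twist":0,"claw":-1},{"dx":2.3,"dy":-0.8,"dz":50,"twist":0,"claw":-1}]'

```text
time: 12.8
tcp_pos: [0.5667, 0.0145, 0.2828]
tcp_rot: [[0.944, -0.329, 0.004], [-0.329, -0.944, 0.001], [0.004, -0.002, -1.0]]
ft_force: [3.1, -0.4, -5.0]
width: 0.266
```

```bash
python3 - <<'E'
from tgt import *
rep(3.5,-48,-8)
snap('w12')
crop('w12','w12c',200,120,160,130,5)
E
```

```text
t 12.8 tip in housing x,y,p: [ 3.7 48.2 46.1] yaw -19.22 tilt [ 4.2e-03  9.0e-04 -1.0e+00] ft [ 3.1 -0.4 -5. ] tq [-0.03 -0.48 -0.04] w 0.266
move [  0.   96.1 -54.3] twist -0.05
[0.5667 0.0145 0.2828] 12.8 [ 3.14 -0.43 -4.97] 0.26564968084917395
```

View pics/w12c.png

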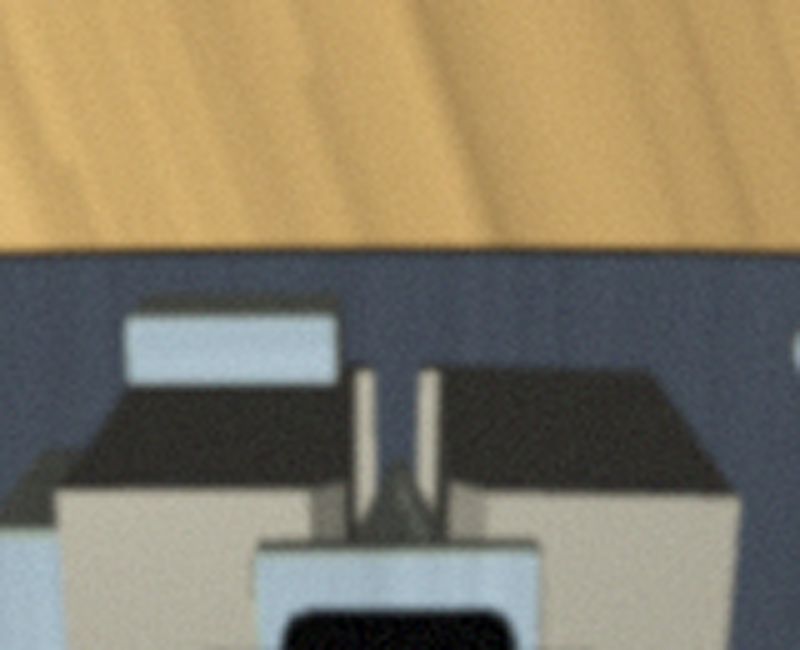

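```bash
python3 - <<'E'
from gap import *
pts('w12',200,120,5,[(57,490),(310,487),(487,490),(741,496)])
E
```

```text
(57, 490) [-34.84  64.35]
(310, 487) [-6.42 64.69]
(487, 490) [13.11 64.3 ]
(741, 496) [41.74 63.48]
```

Left gap is about 6.3 mm and right about 3.7 mm. Next I'll press the right end to about 8 mm.

Emit:
move_arm --motion '[{"dx":-0.8,"dy":0,"dz":-15,"twist":0,"claw":-1},{"dx":-1.7,"dy":0,"dz":-56,"twist":0,"claw":-1},{"dx":-1.7,"dy":20,"dz":-57,"twist":0,"claw":-1},{"dx":-1.7,"dy":65,"dz":-57,"twist":0,"claw":-1},{"dx":-1.7,"dy":96.5,"dz":-57,"twist":0,"claw":-1},{"dx":-1.7,"dy":96.5,"dz":-57,"twist":0,"claw":-1},{"dx":-1.7,"dy":96.5,"dz":-50,"twist":0,"claw":-1},{"dx":-1.7,"dy":96.5,"dz":-50,"twist":0,"claw":-1},{"dx":-1.7,"dy":96.5,"dz":-50,"twist":0,"claw":-1},{"dx":-1.7,"dy":96.5,"dz":-50,"twist":0,"claw":-1}]'

```text
time: 13.85
tcp_pos: [0.5333, -0.0754, 0.3326]
tcp_rot: [[0.945, -0.328, 0.004], [-0.328, -0.945, 0.001], [0.003, -0.002, -1.0]]
ft_force: [-0.3, 0.5, -2.1]
width: 0.268
```

```bash
python3 - <<'E'
from tgt import *
rep(4.1,-48,53)
snap('w13')
crop('w13','w13c',200,20,160,230,3)
E
```

```text
t 13.85 tip in housing x,y,p: [  1.7 -47.7  -3.7] yaw -19.15 tilt [ 0.004  0.001 -1.   ] ft [-0.3  0.5 -2.1] tq [-0.03  0.01 -0.02] w 0.268
move [ 2.2  0.4 56.7] twist 0.02
[ 0.5333 -0.0754  0.3326] 13.85 [-0.27  0.48 -2.14] 0.26820129850280244
```

View pics/w13c.png

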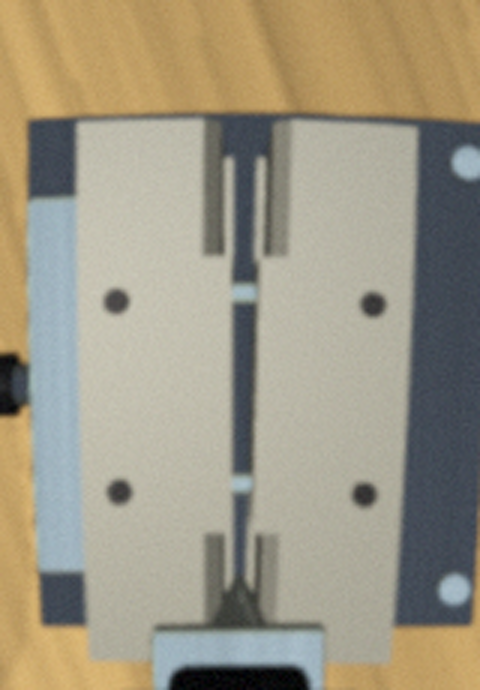

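```bash
python3 - <<'E'
from gap import *
pts('w13',200,20,3,[(77,122),(418,126),(205,120),(291,120),(116,301),(373,304),(119,491),(364,495),(206,536),(278,536),(88,645),(392,645)])
E
```

```text
(77, 122) [-34.91  63.76]
(418, 126) [41.84 63.07]
(205, 120) [-6.08 63.35]
(291, 120) [13.1  63.41]
(116, 301) [-26.18  22.04]
(373, 304) [31.71 21.42]
(119, 491) [-26.31 -21.77]
(364, 495) [ 30.53 -22.75]
(206, 536) [ -6.2  -32.56]
(278, 536) [ 10.6  -32.58]
(88, 645) [-35.18 -59.65]
(392, 645) [ 38.7  -59.75]
```

Emit:
move_arm --motion '[{"dx":0,"dy":0.3,"dz":36,"twist":0,"claw":-1},{"dx":0.4,"dy":0.3,"dz":40,"twist":0,"claw":-1},{"dx":0.8,"dy":0.3,"dz":44,"twist":0,"claw":-1},{"dx":1.3,"dy":0.3,"dz":48,"twist":0,"claw":-1},{"dx":1.7,"dy":0.3,"dz":52,"twist":0,"claw":-1},{"dx":2.2,"dy":0.3,"dz":56.5,"twist":0,"claw":-1},{"dx":2.2,"dy":0.3,"dz":56.5,"twist":0,"claw":-1},{"dx":2.2,"dy":0.3,"dz":56.5,"twist":0,"claw":-1},{"dx":2.2,"dy":0.3,"dz":56.5,"twist":0,"claw":-1},{"dx":2.2,"dy":0.3,"dz":56.5,"twist":0,"claw":-1}]'

```text
time: 14.9
tcp_pos: [0.5357, -0.0765, 0.276]
tcp_rot: [[0.945, -0.328, 0.004], [-0.328, -0.945, 0.001], [0.004, -0.002, -1.0]]
ft_force: [4.0, -1.4, -6.0]
width: 0.266
```

```bash
python3 - <<'E'
from tgt import *
rep(4,48,-5)
snap('w14')
crop('w14','w14c',200,0,160,230,3)
E
```

```text
t 14.9 tip in housing x,y,p: [  4.4 -48.   52.9] yaw -19.17 tilt [ 4.5e-03  9.0e-04 -1.0e+00] ft [ 4.  -1.4 -6. ] tq [-0.23 -0.93  0.04] w 0.266
move [ -0.2 -96.1 -57.7] twist 0.0
[ 0.5357 -0.0765  0.276 ] 14.9 [ 3.97 -1.36 -6.03] 0.26558329656530216
```

View pics/w14c.png

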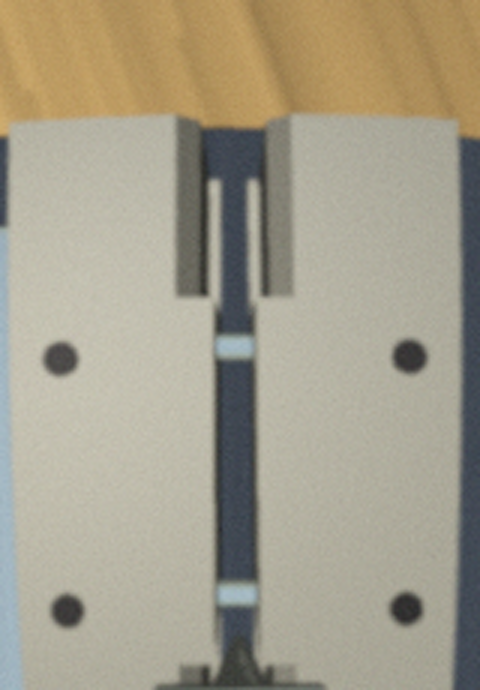

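```bash
python3 - <<'E'
from gap import *
pts('w14',200,0,3,[(8,125),(460,122),(176,118),(294,116),(60,359),(409,356),(67,610),(406,608),(180,668),(297,668)])
E
```

```text
(8, 125) [-35.14  63.43]
(460, 122) [41.44 63.9 ]
(176, 118) [-6.51 63.18]
(294, 116) [13.16 63.53]
(60, 359) [-26.15  21.96]
(409, 356) [32.6  22.41]
(67, 610) [-26.29 -21.73]
(406, 608) [ 33.35 -21.45]
(180, 668) [ -6.5  -32.41]
(297, 668) [ 14.26 -32.44]
```

Right gap is about 7.6 mm and left about 6.1 mm. Now I'll press the left end deeper for margin over 7 mm.

Emit:
move_arm --motion '[{"dx":-0.8,"dy":0,"dz":-15,"twist":0,"claw":-1},{"dx":-1,"dy":0,"dz":-60,"twist":0,"claw":-1},{"dx":-1,"dy":0,"dz":-63,"twist":0,"claw":-1},{"dx":-1,"dy":-45,"dz":-63,"twist":0,"claw":-1},{"dx":-1,"dy":-90,"dz":-63,"twist":0,"claw":-1},{"dx":-1,"dy":-96.5,"dz":-63,"twist":0,"claw":-1},{"dx":-1,"dy":-96.5,"dz":-56,"twist":0,"claw":-1},{"dx":-1,"dy":-96.5,"dz":-56,"twist":0,"claw":-1},{"dx":-1,"dy":-96.5,"dz":-56,"twist":0,"claw":-1},{"dx":-1,"dy":-96.5,"dz":-56,"twist":0,"claw":-1}]'

```text
time: 15.95
tcp_pos: [0.566, 0.014, 0.3322]
tcp_rot: [[0.944, -0.33, 0.004], [-0.33, -0.944, 0.001], [0.004, -0.002, -1.0]]
ft_force: [0.8, -0.1, -0.6]
width: 0.266
```

```bash
python3 - <<'E'
from tgt import *
rep(5,48,54.5)
E
```

```text
t 15.95 tip in housing x,y,p: [ 3.2 47.4 -3.3] yaw -19.24 tilt [ 4.1e-03  8.0e-04 -1.0e+00] ft [ 0.8 -0.1 -0.6] tq [-0.02 -0.   -0.02] w 0.266
move [ 1.6 -0.5 57.8] twist -0.07
```

Emit:
move_arm --motion '[{"dx":0,"dy":-0.5,"dz":45,"twist":0,"claw":-1},{"dx":0.4,"dy":-0.5,"dz":48,"twist":0,"claw":-1},{"dx":0.8,"dy":-0.5,"dz":51,"twist":0,"claw":-1},{"dx":1.2,"dy":-0.5,"dz":54,"twist":0,"claw":-1},{"dx":1.5,"dy":-0.5,"dz":56,"twist":0,"claw":-1},{"dx":1.7,"dy":-0.5,"dz":58,"twist":0,"claw":-1},{"dx":1.7,"dy":-0.5,"dz":58,"twist":0,"claw":-1},{"dx":1.7,"dy":-0.5,"dz":58,"twist":0,"claw":-1},{"dx":1.7,"dy":-0.5,"dz":58,"twist":0,"claw":-1},{"dx":1.7,"dy":-0.5,"dz":58,"twist":0,"claw":-1}]'

```text
time: 16.95
tcp_pos: [0.5679, 0.014, 0.2743]
tcp_rot: [[0.944, -0.329, 0.004], [-0.329, -0.944, 0.001], [0.004, -0.002, -1.0]]
ft_force: [-3.3, 0.2, 1.3]
width: 0.265
```

```bash
python3 - <<'E'
from tgt import *
rep(4,-48,-5)
snap('w16');crop('w16','w16c',200,120,160,130,5)
E
```

```text
t 16.95 tip in housing x,y,p: [ 5.  48.  54.6] yaw -19.24 tilt [ 4.e-03  8.e-04 -1.e+00] ft [-3.3  0.2  1.3] tq [ 0.14  0.56 -0.  ] w 0.265
move [ -0.7  95.9 -59.8] twist -0.07
[0.5679 0.014  0.2743] 16.95 [-3.33  0.22  1.32] 0.2646341153187258
```

View pics/w16c.png

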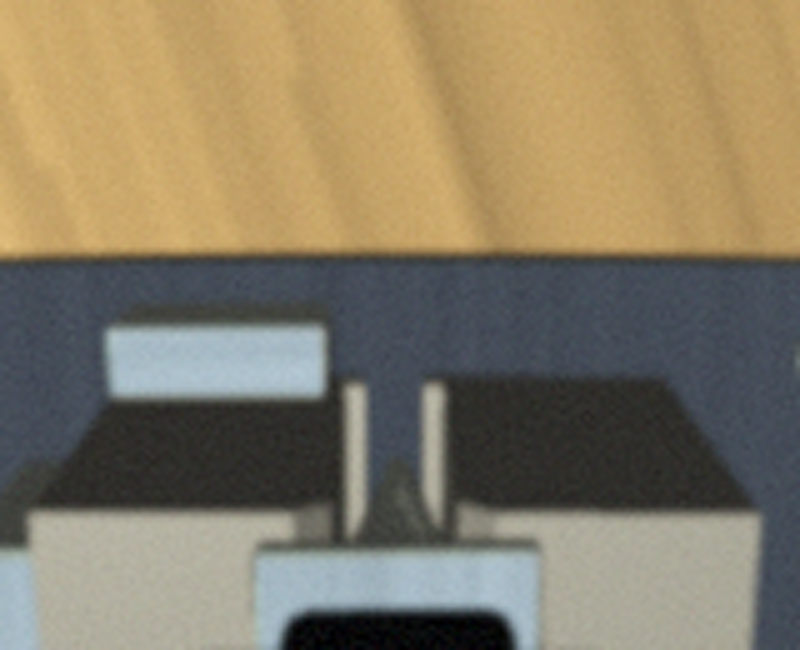

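```bash
python3 - <<'E'
from gap import *
pts('w16',200,120,5,[(30,511),(294,508),(497,511),(762,515)])
E
```

```text
(30, 511) [-34.78  64.42]
(294, 508) [-6.37 64.77]
(497, 511) [15.   64.39]
(762, 515) [43.57 63.77]
```

Emit:
move_arm --motion '[{"dx":-0.8,"dy":0,"dz":-15,"twist":0,"claw":-1},{"dx":-1,"dy":0,"dz":-60,"twist":0,"claw":-1},{"dx":-1,"dy":0,"dz":-63,"twist":0,"claw":-1},{"dx":-1,"dy":45,"dz":-63,"twist":0,"claw":-1},{"dx":-1,"dy":90,"dz":-63,"twist":0,"claw":-1},{"dx":-1,"dy":96,"dz":-63,"twist":0,"claw":-1},{"dx":-1,"dy":96,"dz":-57,"twist":0,"claw":-1},{"dx":-1,"dy":96,"dz":-57,"twist":0,"claw":-1},{"dx":-1,"dy":96,"dz":-57,"twist":0,"claw":-1},{"dx":-1,"dy":96,"dz":-57,"twist":0,"claw":-1}]'

```text
time: 18.0
tcp_pos: [0.5354, -0.0755, 0.3309]
tcp_rot: [[0.945, -0.328, 0.004], [-0.328, -0.945, 0.001], [0.003, -0.002, -1.0]]
ft_force: [1.1, 0.3, -1.5]
width: 0.273
```

```bash
python3 - <<'E'
from tgt import *
rep(5,-48,54.5)
snap('w17');crop('w17','w17c',200,20,160,230,3)
E
```

```text
t 18.0 tip in housing x,y,p: [  3.7 -47.1  -2. ] yaw -19.16 tilt [ 3.9e-03  9.0e-04 -1.0e+00] ft [ 1.1  0.3 -1.5] tq [ 0.02 -0.05  0.01] w 0.273
move [ 1.1  1.  56.5] twist 0.01
[ 0.5354 -0.0755  0.3309] 18.0 [ 1.09  0.26 -1.46] 0.27261840411158395
```

View pics/w17c.png

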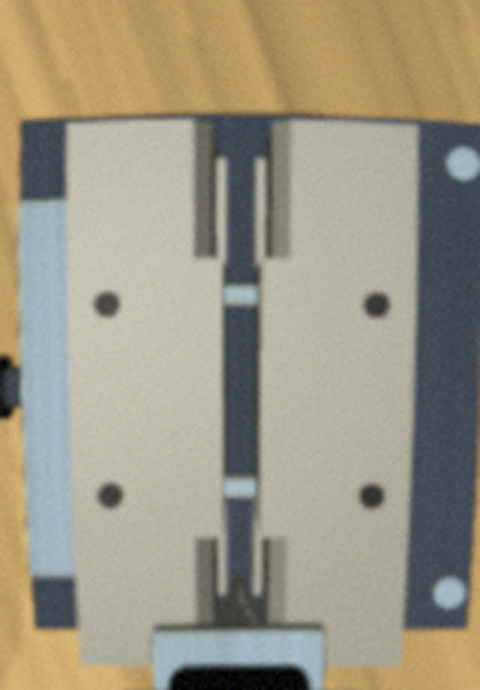

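```bash
python3 - <<'E'
from gap import *
pts('w17',200,20,3,[(106,304),(377,305),(110,495),(372,496),(67,122),(419,125),(80,645),(404,645)])
E
```

```text
(106, 304) [-26.22  21.98]
(377, 305) [34.39 21.77]
(110, 495) [-26.22 -21.8 ]
(372, 496) [ 34.18 -22.08]
(67, 122) [-34.89  64.12]
(419, 125) [43.78 63.56]
(80, 645) [-34.86 -58.48]
(404, 645) [ 43.37 -58.6 ]
```

Emit:
move_arm --motion '[{"dx":0,"dy":0.8,"dz":40,"twist":0,"claw":-1},{"dx":0.3,"dy":0.8,"dz":47,"twist":0,"claw":-1},{"dx":0.6,"dy":0.8,"dz":51,"twist":0,"claw":-1},{"dx":0.9,"dy":0.8,"dz":54,"twist":0,"claw":-1},{"dx":1.2,"dy":0.8,"dz":56.5,"twist":0,"claw":-1},{"dx":1.5,"dy":0.8,"dz":56.5,"twist":0,"claw":-1},{"dx":1.5,"dy":0.8,"dz":56.5,"twist":0,"claw":-1},{"dx":1.5,"dy":0.8,"dz":56.5,"twist":0,"claw":-1},{"dx":1.5,"dy":0.8,"dz":56.5,"twist":0,"claw":-1},{"dx":1.5,"dy":0.8,"dz":56.5,"twist":0,"claw":-1}]'

```text
time: 19.05
tcp_pos: [0.5367, -0.0768, 0.2747]
tcp_rot: [[0.945, -0.328, 0.004], [-0.328, -0.945, 0.001], [0.004, -0.002, -1.0]]
ft_force: [-3.6, 1.8, 0.2]
width: 0.265
```

```bash
python3 - <<'E'
from tgt import *
rep(4,0,-60)
E
```

```text
t 19.05 tip in housing x,y,p: [  5.4 -47.9  54.2] yaw -19.17 tilt [ 4.2e-03  8.0e-04 -1.0e+00] ft [-3.6  1.8  0.2] tq [0.44 0.68 0.01] w 0.265
move [  -1.   -48.2 -114.1] twist 0.0
```

Before this press both ends measured about 8.1 to 8.4 mm. I'll lift clear and check.

Emit:
move_arm --motion '[{"dx":-0.8,"dy":0,"dz":-15,"twist":0,"claw":-1},{"dx":-1,"dy":0,"dz":-60,"twist":0,"claw":-1},{"dx":-1,"dy":0,"dz":-100,"twist":0,"claw":-1},{"dx":-1,"dy":20,"dz":-126,"twist":0,"claw":-1},{"dx":-1,"dy":40,"dz":-126,"twist":0,"claw":-1},{"dx":-1,"dy":40,"dz":-126,"twist":0,"claw":-1},{"dx":-1,"dy":40,"dz":-126,"twist":0,"claw":-1},{"dx":-1,"dy":40,"dz":-126,"twist":0,"claw":-1},{"dx":-1,"dy":40,"dz":-126,"twist":0,"claw":-1},{"dx":-1,"dy":40,"dz":-126,"twist":0,"claw":-1}]'

```text
time: 20.05
tcp_pos: [0.5224, -0.1139, 0.4002]
tcp_rot: [[0.945, -0.328, 0.004], [-0.328, -0.945, 0.001], [0.003, -0.002, -1.0]]
ft_force: [-0.1, 0.5, -1.3]
width: 0.267
```

```bash
python3 - <<'E'
from tgt import *
rep(4,0,-60)
snap('w18');crop('w18','w18c',200,40,160,200,3)
s=robot.read_state();R=s['tcp_rot']
print(R.T@(np.array([.4570,.3162,.4009])-s['tcp_pos'])*1e3,np.degrees(np.arctan2(R[1,0],R[0,0]))-8.946)
E
```

```text
t 20.05 tip in housing x,y,p: [  3.9 -87.7 -71.3] yaw -19.13 tilt [ 0.0038  0.001  -1.    ] ft [-0.1  0.5 -1.3] tq [ 0.03 -0.05  0.03] w 0.267
move [  0.1 -87.7  11.5] twist 0.04
[ 0.5224 -0.1139  0.4002] 20.05 [-0.07  0.45 -1.32] 0.267299757776438
[-202.7013212  -385.02797987   -0.40846556] -28.07922743707178
```

View pics/w18c.png

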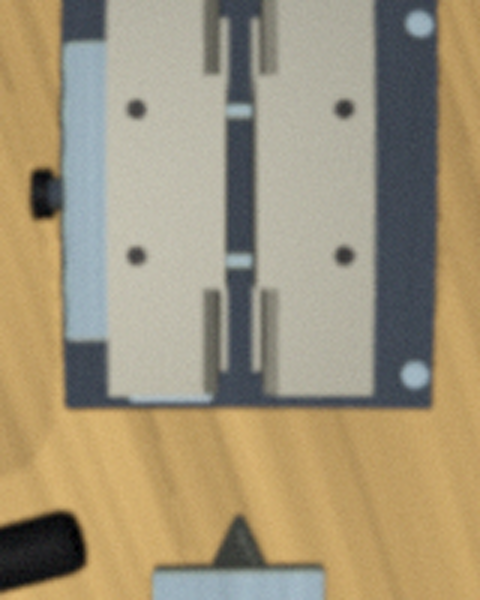

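```bash
python3 - <<'E'
from gap import *
pts('w18',200,40,3,[(136,109),(345,109),(136,256),(344,256),(206,290),(278,290),(107,396),(375,396),(206,72),(278,72)])
E
```

```text
(136, 109) [-26.16  21.94]
(345, 109) [34.83 22.01]
(136, 256) [-26.35 -22.03]
(344, 256) [ 34.77 -22.  ]
(206, 290) [ -5.8  -32.36]
(278, 290) [ 15.38 -32.34]
(107, 396) [-35.77 -63.9 ]
(375, 396) [ 44.86 -63.89]
(206, 72) [-5.72 32.81]
(278, 72) [15.23 32.85]
```

Both ends are parted by about 8.4 mm: the screw spots are at 34.8 against 26.3 when shut. Now back to the stand.

Emit:
move_arm --motion '[{"dx":-203,"dy":-385,"dz":0,"twist":-28,"claw":-1},{"dx":-203,"dy":-385,"dz":0,"twist":-28,"claw":-1},{"dx":-203,"dy":-385,"dz":0,"twist":-28,"claw":-1},{"dx":-203,"dy":-385,"dz":0,"twist":-28,"claw":-1},{"dx":-203,"dy":-385,"dz":0,"twist":-28,"claw":-1},{"dx":-203,"dy":-385,"dz":0,"twist":-28,"claw":-1},{"dx":-203,"dy":-385,"dz":0,"twist":-28,"claw":-1},{"dx":-203,"dy":-385,"dz":0,"twist":-28,"claw":-1},{"dx":-203,"dy":-385,"dz":0,"twist":-28,"claw":-1},{"dx":-203,"dy":-385,"dz":0,"twist":-28,"claw":-1}]'

```text
time: 21.1
tcp_pos: [0.4556, 0.32, 0.4002]
tcp_rot: [[0.987, 0.158, 0.004], [0.158, -0.987, 0.002], [0.004, -0.001, -1.0]]
ft_force: [-0.4, -0.3, -1.0]
width: 0.269
```

```bash
cat > back.py <<'E'
from tgt import *
g=load('w5');T0=g['tcp_pos']+g['tcp_rot']@TIP
def back():
    s=robot.read_state();R=s['tcp_rot'];d=T0-(s['tcp_pos']+R@TIP)
    print(s['time'],'to stand',np.round(R.T@d*1e3,1),'twist',round(np.degrees(np.arctan2(R[1,0],R[0,0]))-8.946,2),R[:,2].round(4),s['ft_force'].round(1))
E
python3 - <<'E'
from back import *
back();snap('w19')
E
```

```text
21.1 to stand [-1.000e-01  3.700e+00  1.393e+02] twist 0.17 [ 0.0039  0.0017 -1.    ] [-0.4 -0.3 -1. ]
[0.4556 0.32   0.4002] 21.1 [-0.39 -0.3  -0.97] 0.26920998440135185
```

View pics/w19.png

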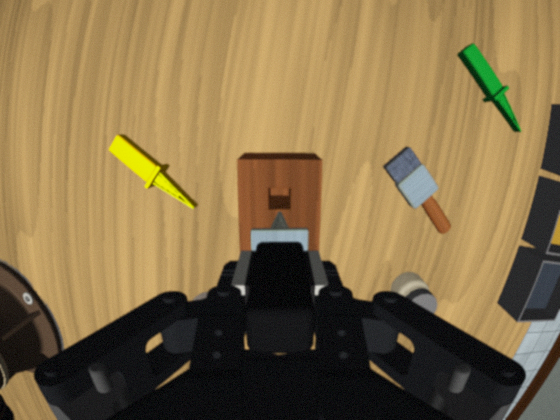

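The pocket at (279,198) lines up with the tip's column. I'll lower the tip to just above the mouth first.

Emit:
move_arm --motion '[{"dx":0,"dy":3.7,"dz":20,"twist":0.2,"claw":-1},{"dx":0,"dy":3.7,"dz":45,"twist":0.2,"claw":-1},{"dx":0,"dy":3.7,"dz":65,"twist":0.2,"claw":-1},{"dx":0,"dy":3.7,"dz":74,"twist":0.2,"claw":-1},{"dx":0,"dy":3.7,"dz":74,"twist":0.2,"claw":-1},{"dx":0,"dy":3.7,"dz":74,"twist":0.2,"claw":-1},{"dx":0,"dy":3.7,"dz":74,"twist":0.2,"claw":-1},{"dx":0,"dy":3.7,"dz":74,"twist":0.2,"claw":-1},{"dx":0,"dy":3.7,"dz":74,"twist":0.2,"claw":-1},{"dx":0,"dy":3.7,"dz":74,"twist":0.2,"claw":-1}]'

```text
time: 22.15
tcp_pos: [0.4568, 0.3146, 0.3264]
tcp_rot: [[0.988, 0.154, 0.004], [0.154, -0.988, 0.001], [0.004, -0.0, -1.0]]
ft_force: [0.6, -0.8, -2.7]
width: 0.271
```

```bash
python3 - <<'E'
from back import *
back();snap('w20');crop('w20','w20c',200,120,160,130,5)
E
```

```text
22.15 to stand [-0.1 -2.  65.5] twist -0.07 [ 0.004   0.0011 -1.    ] [ 0.6 -0.8 -2.7]
[0.4568 0.3146 0.3264] 22.15 [ 0.57 -0.84 -2.72] 0.27068476446872275
```

View pics/w20c.png

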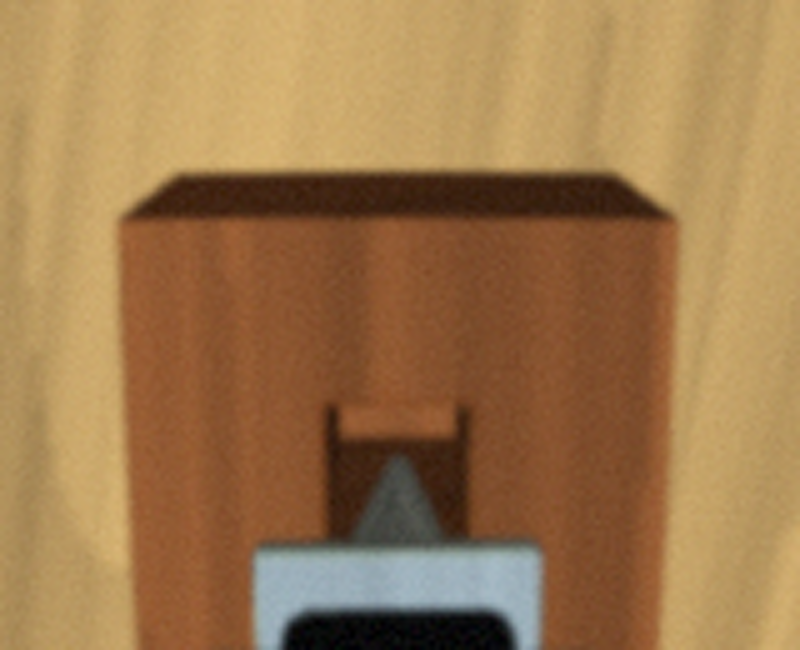

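Emit:
move_arm --motion '[{"dx":0,"dy":-2,"dz":0,"twist":0,"claw":-1},{"dx":0,"dy":-2,"dz":8,"twist":0,"claw":-1},{"dx":0,"dy":-2,"dz":20,"twist":0,"claw":-1},{"dx":0,"dy":-2,"dz":32,"twist":0,"claw":-1},{"dx":-0.2,"dy":-2,"dz":44,"twist":0,"claw":-1},{"dx":-0.2,"dy":-2,"dz":54,"twist":0,"claw":-1},{"dx":-0.2,"dy":-2,"dz":60,"twist":0,"claw":-1},{"dx":-0.2,"dy":-2,"dz":62,"twist":0,"claw":-1},{"dx":-0.2,"dy":-2,"dz":62,"twist":0,"claw":-1},{"dx":-0.2,"dy":-2,"dz":62,"twist":0,"claw":-1}]'

```text
time: 23.2
tcp_pos: [0.4566, 0.3167, 0.2646]
tcp_rot: [[0.988, 0.154, 0.004], [0.154, -0.988, 0.001], [0.004, -0.001, -1.0]]
ft_force: [0.8, 0.8, -1.2]
width: 0.27
```

```bash
python3 - <<'E'
from back import *
back();snap('w21');crop('w21','w21c',180,130,200,200,3)
E
```

```text
23.2 to stand [-0.1  0.   3.7] twist -0.07 [ 0.0043  0.0013 -1.    ] [ 0.8  0.8 -1.2]
[0.4566 0.3167 0.2646] 23.2 [ 0.78  0.79 -1.18] 0.27000993755166947
```

View pics/w21c.png

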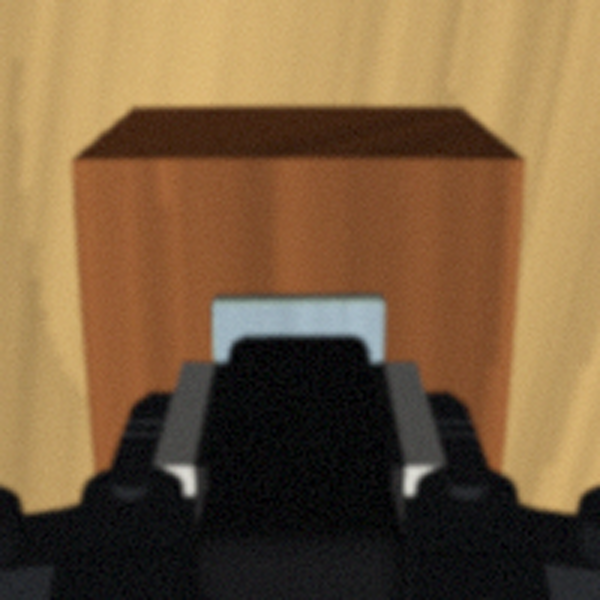

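No contact force yet. I'll lower the last few millimetres in small steps.

Emit:
move_arm --motion '[{"dx":0,"dy":0,"dz":1.5,"twist":0,"claw":-1},{"dx":0,"dy":0,"dz":2.5,"twist":0,"claw":-1},{"dx":0,"dy":0,"dz":3.2,"twist":0,"claw":-1},{"dx":0,"dy":0,"dz":3.8,"twist":0,"claw":-1},{"dx":0,"dy":0,"dz":3.8,"twist":0,"claw":-1},{"dx":0,"dy":0,"dz":3.8,"twist":0,"claw":-1},{"dx":0,"dy":0,"dz":3.8,"twist":0,"claw":-1},{"dx":0,"dy":0,"dz":3.8,"twist":0,"claw":-1},{"dx":0,"dy":0,"dz":3.8,"twist":0,"claw":-1},{"dx":0,"dy":0,"dz":3.8,"twist":0,"claw":-1}]'

```text
time: 24.25
tcp_pos: [0.4566, 0.3167, 0.2609]
tcp_rot: [[0.988, 0.154, 0.005], [0.154, -0.988, 0.001], [0.005, -0.001, -1.0]]
ft_force: [0.5, -0.7, 0.7]
width: 0.273
```

```bash
python3 - <<'E'
from back import *
back()
E
```

```text
24.25 to stand [-0.1  0.   0.1] twist -0.07 [ 0.0045  0.0013 -1.    ] [ 0.5 -0.7  0.7]
```

Emit:
move_arm --motion '[{"dx":0,"dy":0,"dz":0.6,"twist":0,"claw":-1},{"dx":0,"dy":0,"dz":0.6,"twist":0,"claw":-1},{"dx":0,"dy":0,"dz":0.6,"twist":0,"claw":-0.2},{"dx":0,"dy":0,"dz":0.6,"twist":0,"claw":0.2},{"dx":0,"dy":0,"dz":0.6,"twist":0,"claw":0.6},{"dx":0,"dy":0,"dz":0.6,"twist":0,"claw":1},{"dx":0,"dy":0,"dz":0.6,"twist":0,"claw":1},{"dx":0,"dy":0,"dz":0.6,"twist":0,"claw":1},{"dx":0,"dy":0,"dz":0.6,"twist":0,"claw":1},{"dx":0,"dy":0,"dz":0.6,"twist":0,"claw":1}]'

```text
time: 25.25
tcp_pos: [0.4566, 0.3167, 0.2603]
tcp_rot: [[0.988, 0.154, 0.005], [0.154, -0.988, 0.001], [0.005, -0.001, -1.0]]
ft_force: [0.2, 0.1, -0.7]
width: 0.999
```

Emit:
move_arm --motion '[{"dx":0,"dy":0,"dz":-20,"twist":0,"claw":1},{"dx":0,"dy":0,"dz":-50,"twist":0,"claw":1},{"dx":0,"dy":0,"dz":-90,"twist":0,"claw":1},{"dx":0,"dy":0,"dz":-124,"twist":0,"claw":1},{"dx":0,"dy":30,"dz":-124,"twist":0,"claw":1},{"dx":0,"dy":52,"dz":-124,"twist":0,"claw":1},{"dx":0,"dy":52,"dz":-124,"twist":0,"claw":1},{"dx":0,"dy":52,"dz":-124,"twist":0,"claw":1},{"dx":0,"dy":52,"dz":-124,"twist":0,"claw":1},{"dx":0,"dy":52,"dz":-124,"twist":0,"claw":1}]'

```text
time: 26.25
tcp_pos: [0.464, 0.2658, 0.3841]
tcp_rot: [[0.988, 0.155, 0.004], [0.155, -0.988, 0.001], [0.004, -0.001, -1.0]]
ft_force: [0.5, 0.6, 0.1]
width: 0.998
```

```bash
python3 - <<'E'
from h import *
snap('w22');crop('w22','w22c',200,20,200,200,3)
for c in ('scene','side'): save(c+'2',robot.capture(c))
crop('side2','d2c',190,215,100,90,5)
E
```

```text
[0.464  0.2658 0.3841] 26.25 [0.51 0.65 0.09] 0.9976985516146737
```

View pics/w22c.png

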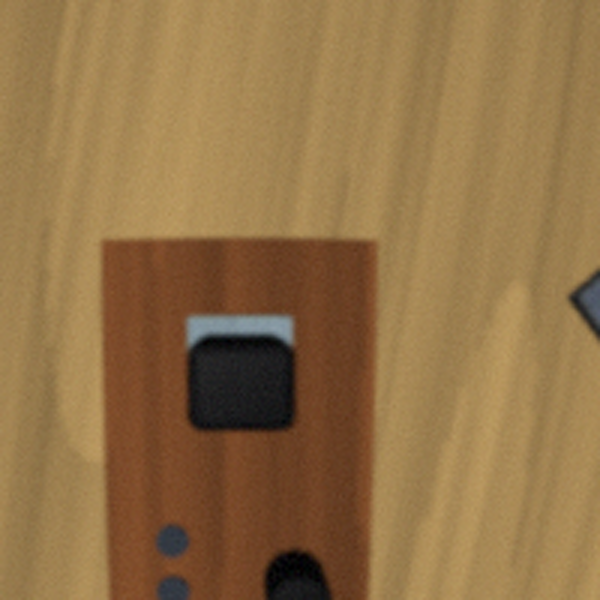

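View pics/d2c.png

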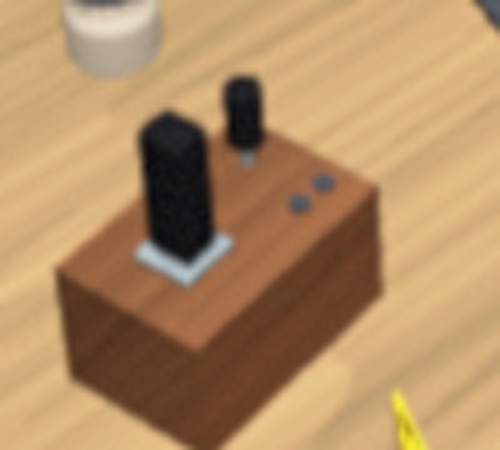

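View pics/scene2.png

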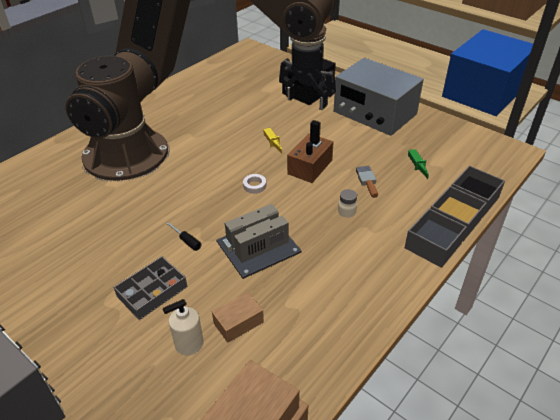

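The wedge stands upright with its guard flat on the stand, at the same pixels as at the start. The housing is parted, the other things look unmoved, and the gripper is clear. Handing in.

```bash
python3 -c "
from station import robot
print(robot.close_job())"
```

```text
the job is handed in; nothing more can be done
None
```

The housing is parted and the wedge is back in its stand. Both seam ends finished about 8.4 mm open, against the 7 mm asked, and the job took about 26 s.

- **Prying:** I pressed the wedge into left, right, left, right, left and right in turn. The measured openings in mm were:

| Press | Left end | Right end |
|---|---|---|
| 1 (left) | 1.9 | 0 |
| 2 (right) | 1.9 | 3.7 |
| 3 (left) | 6.2 | 3.7 |
| 4 (right) | 6.1 | 7.6 |
| 5 (left) | about 8.4 | about 8.1 |
| 6 (right) | about 8.4 | about 8.4 |

- **Lead between ends:** The largest measured lead was about 2.6 mm, with a limit of 4 mm. I measured only at the end of each press or after lifting clear.
- **Contact:** Only the wedge touched the loose half. The wrist force read no more than about 8 N whenever I checked.
- **Wedge:** My last pictures show it upright with its guard flat on the stand, at the same place as at the start. The gripper is open and clear.
- **Other things:** By eye, the bystanders and look-alikes look unmoved in the last scene picture.
- **Disagreements:** The openings came out about 1.1 to 1.4 mm smaller than the p/4 - 4 rule in the task. The cause was not found, and the wedge did not slip in the grip, so I worked from gaps measured in the pictures, good to about 0.3 mm. I did not measure the gap again after returning the wedge.

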